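# Sort shelf hardware into the lidded crate

## Task

The hardware crate is shut and weighed down: move each tin from its lid onto the bare wooden plank, and only then lift the lid off by its handle and lay it flat on the middle of the thin grey panel. Put all the L-shaped steel brackets into the crate's larger compartment and all the levelling feet (square plate with a post) into the smaller one. Finally close the crate again with the lid flat and square on its rim, leaving the tins on the plank and the jar, wood offcut and tape roll where they are.

Things in the scene. Friction and masses are not known exactly. Their poses are not given: they have to be found in the camera images.
- tin1_center (a point): centre of a closed flat rectangular steel tin, 70 x 50 x 35 mm high (x long, y 50 mm, z up), about 0.25 kg; at the start it lies on the crate's lid beside the handle. May be absent
- plank_top (a point): middle of the top face of a bare wooden plank fixed on the bench, 100 (x) x 200 (y) mm, 18 mm thick; room for two tins side by side along y
- lid_handle (a point): centre of the handle of the loose plywood lid: a dark wooden bar 60 mm long (along x), 20 mm wide (y), 30 mm high (z up), fixed on the middle of the lid. The lid board is 262 (x) x 172 (y) x 8 mm, its top 15 mm and its underside 23 mm below this point; about 0.3 kg; it simply lies on the crate's rim
- sheet_top (a point): middle of the top face of a thin flat grey painted panel fixed on the bench, 300 (x) x 200 (y) x 4 mm
- crate_top (a point): centre of the rim plane of the open-topped wooden crate (fixed to the bench): 260 (x) x 170 (y) x 65 mm high outside, walls and floor 6 mm; one partition, as high as the rim, divides it across x into a larger and a smaller compartment
- large_in (a point): centre of the floor of the larger compartment: 146 (x) x 158 (y) mm inside, 59 mm deep, on the crate's +x side; z up, axes as the crate
- small_in (a point): centre of the floor of the smaller compartment: 96 (x) x 158 (y) mm inside, 59 mm deep, on the crate's -x side; z up, axes as the crate
- tin2_center (a point): centre of another closed flat rectangular steel tin, 70 x 50 x 35 mm high (x long, y 50 mm, z up), about 0.25 kg; at the start it lies on the crate's lid beside the handle. May be absent
- bracket1_leg (a point): centre of the long leg of a steel angle bracket lying on the bench (an L seen from above, 22 mm high, metal 8 mm thick): the long leg runs 28 mm either way along x and is 8 mm wide in y; the short leg stands off its -x end to +y, reaching 34 mm from the long leg's middle line; z up; about 0.09 kg. May be absent
- bracket2_leg (a point): centre of the long leg of a steel angle bracket lying on the bench (an L seen from above, 22 mm high, metal 8 mm thick): the long leg runs 28 mm either way along x and is 8 mm wide in y; the short leg stands off its -x end to +y, reaching 34 mm from the long leg's middle line; z up; about 0.09 kg. May be absent
- bracket3_leg (a point): centre of the long leg of a steel angle bracket lying on the bench (an L seen from above, 22 mm high, metal 8 mm thick): the long leg runs 28 mm either way along x and is 8 mm wide in y; the short leg stands off its -x end to +y, reaching 34 mm from the long leg's middle line; z up; about 0.09 kg. May be absent
- foot1_post (a point): centre of the round steel post (20 mm diameter, 30 mm high) of a shelf levelling foot, which stands upright (z) on its square 50 x 50 x 8 mm base plate (edges along x and y); 38 mm high in all, this point 23 mm above its underside; about 0.12 kg. May be absent
- foot2_post (a point): centre of the round steel post (20 mm diameter, 30 mm high) of a shelf levelling foot, which stands upright (z) on its square 50 x 50 x 8 mm base plate (edges along x and y); 38 mm high in all, this point 23 mm above its underside; about 0.12 kg. May be absent
- jar_center (a point): centre of a small glass jar with a lid, 46 mm diameter, 50 mm high, among the parts; not part of the job
- offcut_center (a point): centre of a wooden offcut, 52 x 36 x 24 mm high, among the parts; not part of the job
- tape_center (a point): centre of a roll of paper tape lying flat, 60 mm diameter, 20 mm high, among the parts; not part of the job
Not all that is in view belongs to the job. Leave any pink look-alike of the part that bears foot1_post alone. What is shaped like the part that bears foot2_post but purple or yellow is not meant.

How it is judged (in metres and radians):
On the way, in this order (a step that is already met when the one before it is completed fails the run):
1. every tin rests on the plank, let go (x of tin1_center in the frame of plank_top between -0.05 and 0.05 m and y of tin1_center in the frame of plank_top between -0.1 and 0.1 m and z of tin1_center in the frame of plank_top between 0.008 and 0.045 m and x of tin2_center in the frame of plank_top between -0.05 and 0.05 m and y of tin2_center in the frame of plank_top between -0.1 and 0.1 m and z of tin2_center in the frame of plank_top between 0.008 and 0.045 m and contact force between the fingers and tin1 below 0.3 N and linear speed of each of tin1, tin2 below 0.03 m/s and contact force between the fingers and tin2 below 0.3 N), for 0.2 s.
2. the lid lies flat on the grey panel, let go (horizontal distance between lid_handle and sheet_top below 0.06 m and z of lid_handle in the frame of sheet_top between 0.015 and 0.035 m and angle between lid_handle's own z axis and vertical below 0.1 rad and contact force between the fingers and lid below 0.3 N and linear speed of lid below 0.03 m/s), for 0.2 s.
3. all brackets are in the larger and all feet in the smaller compartment, let go, with the lid still off (x of bracket1_leg in the frame of large_in between -0.073 and 0.073 m and y of bracket1_leg in the frame of large_in between -0.079 and 0.079 m and z of bracket1_leg in the frame of large_in between -0.003 and 0.056 m and x of bracket2_leg in the frame of large_in between -0.073 and 0.073 m and y of bracket2_leg in the frame of large_in between -0.079 and 0.079 m and z of bracket2_leg in the frame of large_in between -0.003 and 0.056 m and x of bracket3_leg in the frame of large_in between -0.073 and 0.073 m and y of bracket3_leg in the frame of large_in between -0.079 and 0.079 m and z of bracket3_leg in the frame of large_in between -0.003 and 0.056 m and x of foot1_post in the frame of small_in between -0.048 and 0.048 m and y of foot1_post in the frame of small_in between -0.079 and 0.079 m and z of foot1_post in the frame of small_in between -0.003 and 0.056 m and x of foot2_post in the frame of small_in between -0.048 and 0.048 m and y of foot2_post in the frame of small_in between -0.079 and 0.079 m and z of foot2_post in the frame of small_in between -0.003 and 0.056 m and contact force between the fingers and bracket1 below 0.3 N and linear speed of each of bracket1, bracket2, bracket3, foot1, foot2 below 0.03 m/s and contact force between the fingers and bracket2 below 0.3 N and contact force between the fingers and bracket3 below 0.3 N and contact force between the fingers and foot1 below 0.3 N and contact force between the fingers and foot2 below 0.3 N and horizontal distance between lid_handle and crate_top above 0.1 m), for 0.2 s.
At the end, for the whole second after the job is handed in: The lid lies on the crate's rim, flat, within 15 mm of centred and 0.1 rad (either way round) of square; every bracket is in the larger and every foot in the smaller compartment; the tins rest on the plank; all is let go and at rest (all of step 1 and x of bracket1_leg in the frame of large_in between -0.073 and 0.073 m and y of bracket1_leg in the frame of large_in between -0.079 and 0.079 m and z of bracket1_leg in the frame of large_in between -0.003 and 0.056 m and x of bracket2_leg in the frame of large_in between -0.073 and 0.073 m and y of bracket2_leg in the frame of large_in between -0.079 and 0.079 m and z of bracket2_leg in the frame of large_in between -0.003 and 0.056 m and x of bracket3_leg in the frame of large_in between -0.073 and 0.073 m and y of bracket3_leg in the frame of large_in between -0.079 and 0.079 m and z of bracket3_leg in the frame of large_in between -0.003 and 0.056 m and x of foot1_post in the frame of small_in between -0.048 and 0.048 m and y of foot1_post in the frame of small_in between -0.079 and 0.079 m and z of foot1_post in the frame of small_in between -0.003 and 0.056 m and x of foot2_post in the frame of small_in between -0.048 and 0.048 m and y of foot2_post in the frame of small_in between -0.079 and 0.079 m and z of foot2_post in the frame of small_in between -0.003 and 0.056 m and horizontal distance between lid_handle and crate_top below 0.015 m and z of lid_handle in the frame of crate_top between 0.017 and 0.029 m and angle between lid_handle's own z axis and vertical below 0.06 rad and angle between the x axis of lid_handle and the x axis of crate_top, either way round below 0.1 rad and contact force between the fingers and bracket1 below 0.3 N and linear speed of each of bracket1, bracket2, bracket3, foot1, foot2, lid below 0.03 m/s and contact force between the fingers and bracket2 below 0.3 N and contact force between the fingers and bracket3 below 0.3 N and contact force between the fingers and foot1 below 0.3 N and contact force between the fingers and foot2 below 0.3 N and contact force between the fingers and lid below 0.3 N); the robot touches nothing.
It fails at once if the jar is moved from its place (more than 80 mm) (distance of jar_center from where it was at the start of the episode above 0.08 m).
It fails at once if the wood offcut is moved from its place (more than 80 mm) (distance of offcut_center from where it was at the start of the episode above 0.08 m).
It fails at once if the tape roll is moved from its place (more than 80 mm) (distance of tape_center from where it was at the start of the episode above 0.08 m).
Of tin1, tin2 only 1 to 2 are there at a start; the rules pass over those that are not, and their reading is None.
Of bracket1, bracket2, bracket3 only 2 to 3 are there at a start; the rules pass over those that are not, and their reading is None.
Of foot1, foot2 only 1 to 2 are there at a start; the rules pass over those that are not, and their reading is None.
At some moment in a run one of bracket1, bracket2, bracket3, foot1, foot2 may be knocked a few centimetres aside while the robot is not near it.
Once in a run the grip may slacken for a moment while it holds something.
It also fails if it takes over 210 s, if anything falls off the work surface, if the arm or the gripper's body presses on something with over 40 N, if the wrist force passes 120 N, or if a joint passes its speed limit or range.

## Robot

A 6-joint arm with a two-finger parallel gripper is mounted at the origin on the work surface. World frame = base frame: x ahead of the robot, y to its left, z up, the work surface at z = 0. Lengths are in mm, angles in rad, forces in N, time in s.
With the tool pointing down it reaches from about 350 to 975 mm from the base axis. Payload 7.1 kg.
Tool frame: the origin (TCP) lies on the front face of the gripper's body, between the roots of the fingers; the fingertips stand 80 mm ahead of it and the grasp point (between the pads) lies pinch_z ahead of it (pinch_z is the distance from the TCP to the grasp point, in mm); z points along the fingers, y is the line along which they close (so a half turn about z gives the same grasp; the last joint's range is limited). The gripper opens to 88 mm and grips with 3 to 60 N. Pads are 20 mm wide; open, the fingers measure 115 mm over their backs; the gripper's body (75 mm by 178 mm) begins 61 mm behind the grasp point.
Start: joints at [-1.167, 0.423, 1.63, -0, 1.089, -0.019], TCP at [256.462, -569.941, 302.675] pointing down, gripper open.
Joint ranges: [-3, 3], [-0.9, 2.11], [0.09, 2.58], [-1.31, 4.45], [0.11, 2.69], [-2.54, 2.54]. Speed limits (rad/s): [2.39, 2.39, 3.01, 3.14, 3.14, 3.14].

## Interface

Orientations are given as [roll, pitch, yaw] about the fixed x, y, z axes, in that order (R = Rz(yaw) Ry(pitch) Rx(roll)).
In Python, from cell import sense, capture, camera_info, hand_in, boxes_of, mark_of, pinch_z gives the robot as it stands.
- The arm moves only by the shell command python3 -m pendant 'ROWS' [FORCE]. ROWS is JSON, a list of rows, each an object with "delta_pos": the shift along the world's x, y, z in m, a list of three; "roll": the turn about the world's z in units of 6 degrees (1.0 is 6 degrees); "hand": the finger opening in m, from 0 to 0.0878. In form: [{"delta_pos": [x, y, z], "roll": roll, "hand": hand}, ...]. A call has 1 to 20 rows; each row is the pose to reach, as a shift and turn from the pose commanded when the call began; what a row does not reach only later rows make up. A row lasts 1/12 s, in which the tool goes at most 41.7 mm and 7.16 degrees, less where a joint would pass 70% of its speed; a pose out of reach is approached as far as the arm can. A call with a gripper value outside its range is refused whole. The fingers move at their own pace and stop on an object; FORCE is the grip in N (left out, the last holds). Time passes only in rows, so rows that repeat a pose let the fingers close. It gives the time, the measured TCP pose, the force, the opening and the grip force at its end, in the units of the state.
- sense(): the state, without advancing time (a new reading comes with each control period).
- capture(name): name is "scene" or "side" or "wrist"; returns the picture (420x560x3 uint8, blue, green, red); there is no depth.
- camera_info(name): a dict with "intrinsics" (3x3 intrinsics, pixels), "pose" (4x4, takes a point from camera to world coordinates). Camera axes: x right, y down, z forward; pixel columns grow to the right and rows downward; lengths in mm; the calibration is good to about 2 mm. A picture is of the moment at which its call begins: read the wrist's pose just before it. camera_info takes no time and is no camera call; for the wrist camera it gives the pose at the moment of the call.
- hand_in(): hands the job in; it is judged then, once.
Trained networks look in the newest picture that a camera, given by its name, has taken for a name from the list of things; names that differ only in an ending like _2 or _b are one class to them, and where a whole thing is asked for, a point or a joint stands for the part that bears it (a point fixed in the world has none). Each returns a list of dicts, best first, with "confidence" (0 to 1); they miss things now and then, are a little off and sometimes report something else, mostly with a low value. They report only what shows in the picture. A call takes as long as a camera call. They do not tell look-alikes from the thing itself.
- boxes_of(camera, query): "pixel" ([row, column] in pixels, amid what is visible of it).
- mark_of(camera, query): "pixel" ([row, column] in pixels: a listed point, or the origin of a listed thing).
The state is a dict: "clock": time; "joints": joint angles; "qd": joint speeds; "joint_torque": joint torques, N m; "tool_pos": TCP position; "eef_rot": TCP orientation; "contact_force": force on the tool from outside, world axes, zero at the start; "wrist_torque": the same for the moment, N m; "grip_width": finger opening in mm; "gripper_force": force on a finger pad.
Only numpy, scipy, OpenCV 4.12 (cv2) and the standard library are available. Lean on these libraries where they do the work, as an engineer would, in place of code of your own. Each camera call takes 0.05 s, during which the arm holds its last target. There are 200 camera calls.

## Working session

There is one attempt and no reset: what is moved stays moved. The work goes in short steps, Python scripts to look and compute and a shell command to move; the robot and the scene stay as the last step left them, time stands still between calls to the robot, and variables do not carry over. Pictures are saved under pics/ and viewed, at most 14 in all, crops included, and the job is handed in when it is done.

```bash
ls; mkdir -p pics; python3 - <<'E'
from cell import *
import cv2
for n in ("scene","side"):
    im=capture(n); cv2.imwrite(f"pics/{n}0.png",im)
    i=camera_info(n); print(n,i["intrinsics"],i["pose"])
s=sense(); print(s["clock"],s["tool_pos"],s["eef_rot"],s["grip_width"],pinch_z)
print(camera_info("wrist"))
E
```

```text
pics
scene [[466.39768985   0.         280.23211615]
 [  0.         466.39768985 202.80370981]
 [  0.           0.           1.        ]] [[ 5.25979152e-01  6.84656679e-01 -5.04570276e-01  1.05306901e+03]
 [ 8.50372595e-01 -4.13189308e-01  3.25792947e-01 -3.50678655e+02]
 [ 1.45732736e-02 -6.00433033e-01 -7.99542239e-01  1.01348849e+03]
 [ 0.00000000e+00  0.00000000e+00  0.00000000e+00  1.00000000e+00]]
side [[397.6717876    0.         285.11805848]
 [  0.         397.6717876  211.93429196]
 [  0.           0.           1.        ]] [[-9.17915220e-01 -3.04880891e-01  2.53927728e-01  1.89732674e+02]
 [-3.96738807e-01  6.96424120e-01 -5.97989769e-01  6.85778779e+02]
 [ 5.47425853e-03 -6.49646894e-01 -7.60216381e-01  8.79933633e+02]
 [ 0.00000000e+00  0.00000000e+00  0.00000000e+00  1.00000000e+00]]
0.1 [ 256.32472595 -569.61698969  301.99369698] [-3.14027796e+00 -3.11812077e-05  4.22777860e-01] 87.64954972929414 61.3
{'intrinsics': array([[352.50540166,   0.        , 275.43478313],
       [  0.        , 352.50540166, 212.13002776],
       [  0.        ,   0.        ,   1.        ]]), 'pose': array([[ 4.10140611e-01, -8.70803309e-01, -2.71083523e-01,
         3.31922592e+02],
       [-9.12020254e-01, -3.92233245e-01, -1.19883851e-01,
        -5.36199548e+02],
       [-1.93271629e-03,  2.96402899e-01, -9.55061038e-01,
         3.84579461e+02],
       [ 0.00000000e+00,  0.00000000e+00,  0.00000000e+00,
         1.00000000e+00]])}
```

View pics/scene0.png

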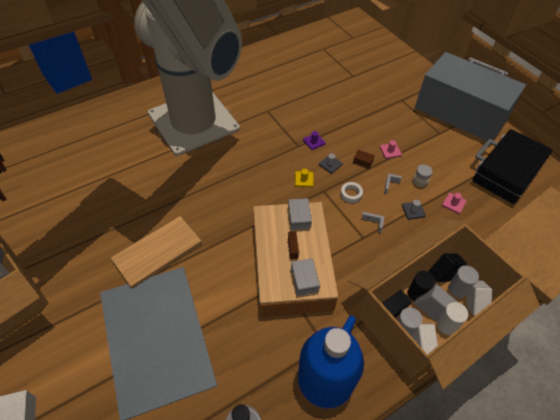

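View pics/side0.png

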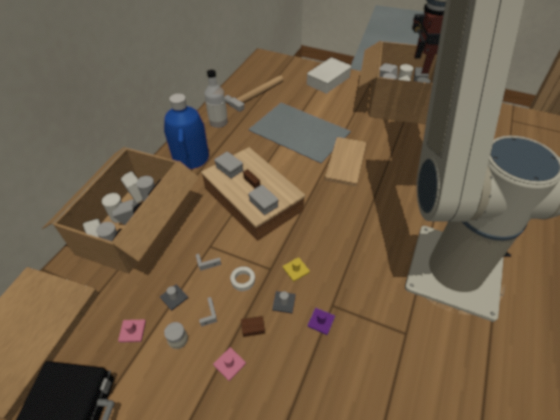

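Scene view: the crate with two tins at (300,213) and (305,277), handle (293,245), plank (156,250), panel (157,340). There are two brackets, at (393,181) and (374,219).

Foot candidates are dark steel (331,162) and (414,209), yellow (305,178), purple (314,140), and pink (391,149) and (455,202). The two plain steel ones fit, because coloured look-alikes are excluded.

```bash
cat > h.py <<'E'
import numpy as np, cv2
from cell import *
def ray(cam,px,info=None):
    i=info or camera_info(cam); K=np.array(i["intrinsics"]);T=np.array(i["pose"])
    d=T[:3,:3]@np.linalg.solve(K,[px[1],px[0],1.]); return T[:3,3],d
def plane(cam,px,z,info=None):
    o,d=ray(cam,px,info); return o+d*(z-o[2])/d[2]
def proj(cam,P,info=None):
    i=info or camera_info(cam); K=np.array(i["intrinsics"]);T=np.linalg.inv(np.array(i["pose"]))
    p=K@(T[:3,:3]@np.asarray(P,float)+T[:3,3]); return p[1]/p[2],p[0]/p[2]
def tri(pa,pb,a="scene",b="side"):
    o1,d1=ray(a,pa);o2,d2=ray(b,pb)
    t=np.linalg.lstsq(np.c_[d1,-d2],o2-o1,rcond=None)[0]
    A=o1+t[0]*d1;B=o2+t[1]*d2
    return (A+B)/2,np.linalg.norm(A-B)
def show(name,z=None,cams=("scene","side"),f=None,n=6):
    f=f or mark_of
    for c in cams:
        for d in f(c,name)[:n]:
            if d["confidence"]>.3: print(name,c,np.round(d["pixel"]),round(d["confidence"],2), np.round(plane(c,d["pixel"],z)).astype(int) if z is not None else "")
def st():
    s=sense(); print(round(s["clock"],2),np.round(s["tool_pos"],1),np.round(s["eef_rot"],3),"F",np.round(s["contact_force"],1),"w",round(s["grip_width"],1),round(float(np.max(s["gripper_force"])),1)); return s
E
python3 - <<'E'
from h import *
capture("scene");capture("side")
for n,z in dict(tin1_center=90.5,plank_top=18,lid_handle=88,sheet_top=4,crate_top=65,bracket1_leg=11,foot1_post=23,jar_center=25,offcut_center=12,tape_center=10).items(): show(n,z)
im=cv2.imread("pics/scene0.png")[110:310,230:500]
cv2.imwrite("pics/c1.png",cv2.resize(im,None,fx=2.9,fy=2.9,interpolation=cv2.INTER_CUBIC))
E
```

```text
tin1_center scene [277. 309.] 0.85 [678 -29  90]
tin1_center side [166. 226.] 0.59 [678 -25  90]
plank_top scene [249. 153.] 0.82 [ 383 -289   18]
plank_top side [158. 348.] 0.58 [ 381 -285   18]
lid_handle scene [247. 293.] 0.95 [593 -14  88]
lid_handle side [178. 254.] 0.89 [585 -19  88]
lid_handle side [299. 286.] 0.31 [353 294  88]
sheet_top scene [336. 153.] 0.76 [ 583 -376    4]
sheet_top side [131. 299.] 0.91 [ 584 -365    4]
crate_top side [132. 298.] 0.72 [ 560 -287   65]
bracket1_leg scene [185. 391.] 0.44 [526 354  11]
bracket1_leg side [310. 213.] 0.75 [515 353  11]
foot1_post scene [196. 458.] 0.81 [658 475  23]
foot1_post scene [203. 413.] 0.69 [612 354  23]
foot1_post scene [147. 390.] 0.65 [421 437  23]
foot1_post scene [177. 421.] 0.63 [553 436  23]
foot1_post scene [249. 293.] 0.6 [566   4  23]
foot1_post side [292. 171.] 0.71 [626 357  23]
foot1_post side [328. 129.] 0.7 [663 470  23]
foot1_post side [361. 228.] 0.7 [422 447  23]
jar_center scene [177. 423.] 0.59 [556 439  25]
jar_center side [335. 172.] 0.61 [563 447  25]
offcut_center scene [157. 364.] 0.77 [407 354  12]
offcut_center side [326. 252.] 0.93 [412 351  12]
tape_center scene [193. 349.] 0.66 [489 238  10]
tape_center side [278. 244.] 0.67 [490 243  10]
```

View pics/c1.png

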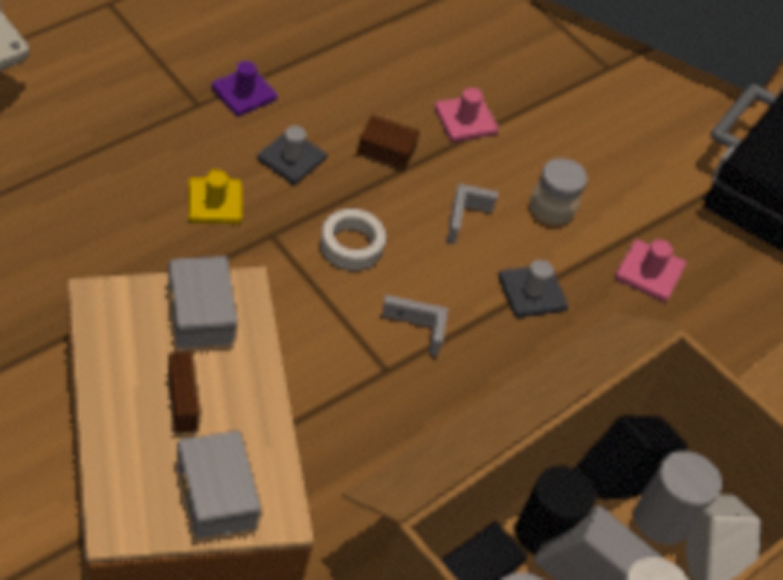

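The two plain steel feet, at (331,162) and (414,209), and the two brackets are confirmed; nothing else matches. Next I measure geometry from the crop and set up a wrist overview.

```bash
python3 - <<'E'
from h import *
def w(pts,z):
    return [np.round(plane("scene",(p[1]/2.9+110,p[0]/2.9+230),z)[:2]).astype(int).tolist() for p in pts]
print("lid",w([(68,281),(267,268),(312,545),(87,558)],73))
print("handle top",w([(168,353),(193,350),(198,402),(175,405)],103))
print("tinA top",w([(170,260),(226,257),(234,318),(178,323)],108))
print("tinB top",w([(180,442),(242,433),(258,515),(197,528)],108))
print("brA",w([(460,187),(497,193),(452,232)],22))
print("brB",w([(385,298),(446,309),(436,347)],22))
print("post tops near, far",w([(295,131),(542,266)],38))
def f(pts,z): return [np.round(plane("scene",(p[1],p[0]),z)[:2]).astype(int).tolist() for p in pts]
print("plank",f([(112,255),(183,221),(202,245),(132,283)],18))
print("sheet",f([(101,290),(180,272),(215,382),(118,410)],4))
st()
E
```

```text
lid [[436, -32], [513, 124], [746, 3], [667, -147]]
handle top [[560, -9], [568, 10], [611, -13], [604, -30]]
tinA top [[484, 41], [506, 83], [561, 54], [542, 12]]
tinB top [[636, -46], [654, -1], [717, -30], [703, -74]]
brA [[500, 365], [524, 391], [539, 323]]
brB [[567, 222], [605, 261], [633, 227]]
post tops near, far [[369, 261], [621, 357]]
plank [[348, -382], [345, -191], [436, -181], [445, -368]]
sheet [[416, -437], [469, -258], [745, -304], [692, -495]]
1.2 [ 256.4 -569.9  302.7] [-3.142 -0.     0.423] F [-0.6  0.8  0. ] w 88.0 0.0
```

```bash
python3 -m pendant '[{"delta_pos":[0.1,0.16,0.09],"roll":-2.5,"hand":0.0878},{"delta_pos":[0.344,0.555,0.097],"roll":-8.5,"hand":0.0878},{"delta_pos":[0.344,0.555,0.097],"roll":-8.5,"hand":0.0878},{"delta_pos":[0.344,0.555,0.097],"roll":-8.5,"hand":0.0878},{"delta_pos":[0.344,0.555,0.097],"roll":-8.5,"hand":0.0878},{"delta_pos":[0.344,0.555,0.097],"roll":-8.5,"hand":0.0878},{"delta_pos":[0.344,0.555,0.097],"roll":-8.5,"hand":0.0878},{"delta_pos":[0.344,0.555,0.097],"roll":-8.5,"hand":0.0878},{"delta_pos":[0.344,0.555,0.097],"roll":-8.5,"hand":0.0878},{"delta_pos":[0.344,0.555,0.097],"roll":-8.5,"hand":0.0878},{"delta_pos":[0.344,0.555,0.097],"roll":-8.5,"hand":0.0878},{"delta_pos":[0.344,0.555,0.097],"roll":-8.5,"hand":0.0878},{"delta_pos":[0.344,0.555,0.097],"roll":-8.5,"hand":0.0878},{"delta_pos":[0.344,0.555,0.097],"roll":-8.5,"hand":0.0878},{"delta_pos":[0.344,0.555,0.097],"roll":-8.5,"hand":0.0878},{"delta_pos":[0.344,0.555,0.097],"roll":-8.5,"hand":0.0878},{"delta_pos":[0.344,0.555,0.097],"roll":-8.5,"hand":0.0878},{"delta_pos":[0.344,0.555,0.097],"roll":-8.5,"hand":0.0878},{"delta_pos":[0.344,0.555,0.097],"roll":-8.5,"hand":0.0878},{"delta_pos":[0.344,0.555,0.097],"roll":-8.5,"hand":0.0878}]'
python3 - <<'E'
from h import *
st(); cv2.imwrite("pics/w1.png",capture("wrist"))
E
```

```text
clock: 2.87
tool_pos: [599.6, -16.1, 399.3]
eef_rot: [3.141, 0.001, -0.468]
contact_force: [0.1, -0.5, -0.2]
grip_width: 87.8
gripper_force: 0.0
2.87 [599.6 -16.1 399.3] [ 3.141e+00  1.000e-03 -4.680e-01] F [ 0.1 -0.5 -0.2] w 87.8 0.0
```

View pics/w1.png

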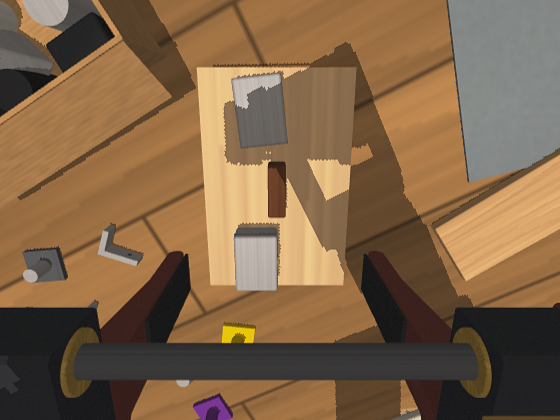

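The wrist view shows tin B at (260,110), the handle at (277,190), tin A at (257,263) and the lid corners clearly.

```bash
cat >> h.py <<'E'
def rect(pts,z,cam="wrist"):
    P=np.array([plane(cam,(r,c),z)[:2] for c,r in pts]); c=P.mean(0)
    a=P-np.roll(P,1,0); L=np.linalg.norm(a,axis=1); out=[]
    for k in range(len(a)): out.append((round(L[k]),round(np.degrees(np.arctan2(a[k,1],a[k,0]))%180,1)))
    print(np.round(c,1),out); return c
E
python3 - <<'E'
from h import *
print("lid");rect([(197,68),(356,67),(344,284),(209,285)],73)
print("handle");rect([(268.5,162),(286,162),(286,217),(268,217)],103)
print("A");rect([(235,236.5),(278,235),(278,290),(236,290)],108)
print("B");rect([(232,80),(281,72),(287.5,143),(240,148)],108)
E
```

```text
lid
[588.2 -11.5] [(262, np.float64(152.7)), (171, np.float64(63.5)), (261, np.float64(153.6)), (175, np.float64(63.6))]
handle
[590.  -13.2] [(62, np.float64(152.3)), (19, np.float64(63.1)), (62, np.float64(153.6)), (20, np.float64(63.1))]
A
[523.5  47. ] [(68, np.float64(152.2)), (49, np.float64(65.3)), (70, np.float64(153.3)), (50, np.float64(63.1))]
B
[672.4 -35.3] [(67, np.float64(158.2)), (49, np.float64(71.8)), (70, np.float64(159.0)), (50, np.float64(69.1))]
```

```bash
python3 -m pendant '[{"delta_pos":[-0.04,0.03,0],"roll":0,"hand":0.0878},{"delta_pos":[-0.077,0.062,-0.01],"roll":0,"hand":0.0878},{"delta_pos":[-0.077,0.062,-0.05],"roll":0,"hand":0.0878},{"delta_pos":[-0.077,0.062,-0.09],"roll":0,"hand":0.0878},{"delta_pos":[-0.077,0.062,-0.13],"roll":0,"hand":0.0878},{"delta_pos":[-0.077,0.062,-0.17],"roll":0,"hand":0.0878},{"delta_pos":[-0.077,0.062,-0.20],"roll":0,"hand":0.0878},{"delta_pos":[-0.077,0.062,-0.22],"roll":0,"hand":0.0878},{"delta_pos":[-0.077,0.062,-0.235],"roll":0,"hand":0.0878},{"delta_pos":[-0.077,0.062,-0.24],"roll":0,"hand":0.0878},{"delta_pos":[-0.077,0.062,-0.24],"roll":0,"hand":0.04},{"delta_pos":[-0.077,0.062,-0.24],"roll":0,"hand":0.04},{"delta_pos":[-0.077,0.062,-0.24],"roll":0,"hand":0.04},{"delta_pos":[-0.077,0.062,-0.24],"roll":0,"hand":0.04},{"delta_pos":[-0.077,0.062,-0.24],"roll":0,"hand":0.04},{"delta_pos":[-0.077,0.062,-0.24],"roll":0,"hand":0.04},{"delta_pos":[-0.077,0.062,-0.22],"roll":0,"hand":0.04},{"delta_pos":[-0.077,0.062,-0.19],"roll":0,"hand":0.04},{"delta_pos":[-0.077,0.062,-0.15],"roll":0,"hand":0.04},{"delta_pos":[-0.077,0.062,-0.15],"roll":0,"hand":0.04}]' 30
python3 - <<'E'
from h import *
im=cv2.imread("pics/scene0.png")
i=camera_info("scene")
# plank & sheet via two cameras
for n,z in (("plank_top",18),("sheet_top",4)): show(n,z)
E
```

```text
clock: 4.58
tool_pos: [526.4, 47.4, 255.8]
eef_rot: [-3.137, -0.009, -0.467]
contact_force: [2.2, 0.2, -2.7]
grip_width: 49.7
gripper_force: 30.0
plank_top scene [249. 153.] 0.82 [ 383 -289   18]
plank_top side [158. 348.] 0.58 [ 381 -285   18]
sheet_top scene [336. 153.] 0.76 [ 583 -376    4]
sheet_top side [131. 299.] 0.91 [ 584 -365    4]
```

```bash
python3 -m pendant '[{"delta_pos":[-0.01,-0.02,0.03],"roll":0.3,"hand":0.04},{"delta_pos":[-0.03,-0.05,0.05],"roll":1,"hand":0.04},{"delta_pos":[-0.05,-0.085,0.05],"roll":2,"hand":0.04},{"delta_pos":[-0.07,-0.12,0.05],"roll":3,"hand":0.04},{"delta_pos":[-0.09,-0.155,0.05],"roll":4,"hand":0.04},{"delta_pos":[-0.11,-0.19,0.05],"roll":4.47,"hand":0.04},{"delta_pos":[-0.13,-0.225,0.05],"roll":4.47,"hand":0.04},{"delta_pos":[-0.15,-0.26,0.05],"roll":4.47,"hand":0.04},{"delta_pos":[-0.17,-0.295,0.05],"roll":4.47,"hand":0.04},{"delta_pos":[-0.187,-0.32,0.05],"roll":4.47,"hand":0.04},{"delta_pos":[-0.193,-0.332,0.05],"roll":4.47,"hand":0.04},{"delta_pos":[-0.193,-0.332,0.05],"roll":4.47,"hand":0.04},{"delta_pos":[-0.193,-0.332,0.05],"roll":4.47,"hand":0.04}]'
python3 - <<'E'
from h import *
st(); cv2.imwrite("pics/w2.png",capture("wrist"))
E
```

```text
clock: 5.87
tool_pos: [329.5, -284.8, 298.2]
eef_rot: [-3.139, 0.002, -0.002]
contact_force: [-0.8, 0.3, -3.4]
grip_width: 49.9
gripper_force: 30.0
5.87 [ 329.5 -284.8  298.2] [-3.139e+00  2.000e-03 -2.000e-03] F [-0.8  0.3 -3.4] w 49.9 30.0
```

View pics/w2.png

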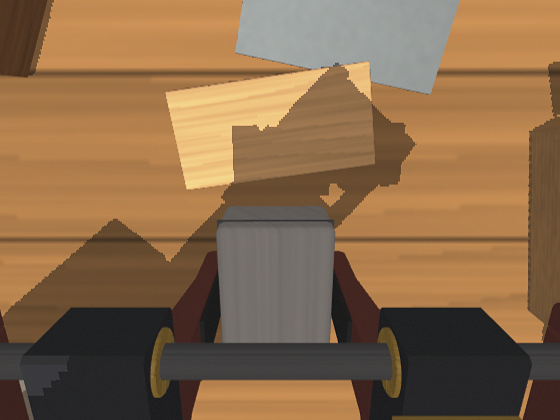

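The plank shows with corners (166,92), (370,62), (375,164), (187,189), and the panel's near edge runs from (236,52) to (432,94).

```bash
python3 - <<'E'
from h import *
c=rect([(166,92),(370,62),(375,164),(187,189)],18)
a=plane("wrist",(52,236),4)[:2];b=plane("wrist",(94,432),4)[:2];d=b-a
print("edge",a,b,np.linalg.norm(d),np.degrees(np.arctan2(d[1],d[0])))
m=(a+b)/2; nrm=np.array([-d[1],d[0]])/np.linalg.norm(d); print("sheet centre",m+150*nrm*np.sign(nrm[0]))
t=np.radians(-81.2); 
E
```

```text
[ 387.  -281.6] [(98, np.float64(7.7)), (199, np.float64(97.8)), (98, np.float64(7.6)), (198, np.float64(97.7))]
edge [ 459.63321266 -244.77644061] [ 420.4911418  -441.99295611] 201.06331265881337 -101.22575910046923
sheet centre [ 587.19233705 -372.58600093]
```

```bash
python3 -m pendant '[{"delta_pos":[0.03,-0.02,-0.01],"roll":0.6,"hand":0.04},{"delta_pos":[0.06,-0.04,-0.03],"roll":1.28,"hand":0.04},{"delta_pos":[0.063,-0.043,-0.07],"roll":1.28,"hand":0.04},{"delta_pos":[0.063,-0.043,-0.11],"roll":1.28,"hand":0.04},{"delta_pos":[0.063,-0.043,-0.145],"roll":1.28,"hand":0.04},{"delta_pos":[0.063,-0.043,-0.17],"roll":1.28,"hand":0.04},{"delta_pos":[0.063,-0.043,-0.185],"roll":1.28,"hand":0.04},{"delta_pos":[0.063,-0.043,-0.191],"roll":1.28,"hand":0.04},{"delta_pos":[0.063,-0.043,-0.194],"roll":1.28,"hand":0.04},{"delta_pos":[0.063,-0.043,-0.194],"roll":1.28,"hand":0.04},{"delta_pos":[0.063,-0.043,-0.194],"roll":1.28,"hand":0.065},{"delta_pos":[0.063,-0.043,-0.194],"roll":1.28,"hand":0.065},{"delta_pos":[0.063,-0.043,-0.194],"roll":1.28,"hand":0.065},{"delta_pos":[0.063,-0.043,-0.194],"roll":1.28,"hand":0.065},{"delta_pos":[0.063,-0.043,-0.18],"roll":1.28,"hand":0.065},{"delta_pos":[0.063,-0.043,-0.15],"roll":1.28,"hand":0.065},{"delta_pos":[0.063,-0.043,-0.11],"roll":1.28,"hand":0.065},{"delta_pos":[0.063,-0.043,-0.07],"roll":1.28,"hand":0.0878},{"delta_pos":[0.063,-0.043,-0.03],"roll":1.28,"hand":0.0878}]'
```

```text
clock: 7.5
tool_pos: [393.2, -327.7, 271.4]
eef_rot: [-3.141, 0.0, 0.135]
contact_force: [0.4, -0.7, 0.5]
grip_width: 75.0
gripper_force: 0.0
```

```bash
python3 -m pendant '[{"delta_pos":[0.02,0.02,0.01],"roll":-0.5,"hand":0.0878},{"delta_pos":[0.279,0.2926,0.01],"roll":-4.7,"hand":0.0878},{"delta_pos":[0.279,0.2926,0.01],"roll":-4.7,"hand":0.0878},{"delta_pos":[0.279,0.2926,0.01],"roll":-4.7,"hand":0.0878},{"delta_pos":[0.279,0.2926,0.01],"roll":-4.7,"hand":0.0878},{"delta_pos":[0.279,0.2926,0.01],"roll":-4.7,"hand":0.0878},{"delta_pos":[0.279,0.2926,0.01],"roll":-4.7,"hand":0.0878},{"delta_pos":[0.279,0.2926,0.01],"roll":-4.7,"hand":0.0878},{"delta_pos":[0.279,0.2926,0.01],"roll":-4.7,"hand":0.0878},{"delta_pos":[0.279,0.2926,0.01],"roll":-4.7,"hand":0.0878},{"delta_pos":[0.279,0.2926,0.01],"roll":-4.7,"hand":0.0878},{"delta_pos":[0.279,0.2926,0.01],"roll":-4.7,"hand":0.0878}]'
python3 -m pendant '[{"delta_pos":[0,0,-0.03],"roll":0,"hand":0.0878},{"delta_pos":[0,0,-0.065],"roll":0,"hand":0.0878},{"delta_pos":[0,0,-0.095],"roll":0,"hand":0.0878},{"delta_pos":[0,0,-0.113],"roll":0,"hand":0.0878},{"delta_pos":[0,0,-0.12],"roll":0,"hand":0.0878},{"delta_pos":[0,0,-0.12],"roll":0,"hand":0.0878},{"delta_pos":[0,0,-0.12],"roll":0,"hand":0.04},{"delta_pos":[0,0,-0.12],"roll":0,"hand":0.04},{"delta_pos":[0,0,-0.12],"roll":0,"hand":0.04},{"delta_pos":[0,0,-0.12],"roll":0,"hand":0.04},{"delta_pos":[0,0,-0.12],"roll":0,"hand":0.04},{"delta_pos":[0,0,-0.12],"roll":0,"hand":0.04},{"delta_pos":[0,0,-0.10],"roll":0,"hand":0.04},{"delta_pos":[0,0,-0.07],"roll":0,"hand":0.04},{"delta_pos":[0,0,-0.03],"roll":0,"hand":0.04},{"delta_pos":[0,0,0],"roll":0,"hand":0.04},{"delta_pos":[0,0,0],"roll":0,"hand":0.04}]' 30
```

```text
clock: 8.5
tool_pos: [674.2, -32.6, 279.5]
eef_rot: [-3.141, -0.001, -0.354]
contact_force: [-0.6, -0.2, 0.4]
grip_width: 87.9
gripper_force: 0.0
clock: 9.92
tool_pos: [675.4, -35.4, 287.0]
eef_rot: [-3.138, -0.011, -0.357]
contact_force: [2.4, 1.1, -1.7]
grip_width: 49.9
gripper_force: 30.0
```

```bash
python3 -m pendant '[{"delta_pos":[-0.02,-0.014,0],"roll":0.4,"hand":0.04},{"delta_pos":[-0.05,-0.034,0],"roll":0.9,"hand":0.04},{"delta_pos":[-0.08,-0.055,0],"roll":1.4,"hand":0.04},{"delta_pos":[-0.11,-0.075,0],"roll":1.9,"hand":0.04},{"delta_pos":[-0.14,-0.096,0],"roll":2.4,"hand":0.04},{"delta_pos":[-0.17,-0.116,0],"roll":2.9,"hand":0.04},{"delta_pos":[-0.2,-0.137,0],"roll":3.4,"hand":0.04},{"delta_pos":[-0.23,-0.157,0],"roll":3.9,"hand":0.04},{"delta_pos":[-0.26,-0.178,0],"roll":4.4,"hand":0.04},{"delta_pos":[-0.28,-0.192,0],"roll":4.7,"hand":0.04},{"delta_pos":[-0.2917,-0.1997,0],"roll":4.7,"hand":0.04},{"delta_pos":[-0.2917,-0.1997,0],"roll":4.7,"hand":0.04},{"delta_pos":[-0.2917,-0.1997,-0.03],"roll":4.7,"hand":0.04},{"delta_pos":[-0.2917,-0.1997,-0.07],"roll":4.7,"hand":0.04},{"delta_pos":[-0.2917,-0.1997,-0.1],"roll":4.7,"hand":0.04}]'
python3 -m pendant '[{"delta_pos":[0,0,-0.03],"roll":0,"hand":0.04},{"delta_pos":[0,0,-0.055],"roll":0,"hand":0.04},{"delta_pos":[0,0,-0.068],"roll":0,"hand":0.04},{"delta_pos":[0,0,-0.074],"roll":0,"hand":0.04},{"delta_pos":[0,0,-0.074],"roll":0,"hand":0.04},{"delta_pos":[0,0,-0.074],"roll":0,"hand":0.065},{"delta_pos":[0,0,-0.074],"roll":0,"hand":0.065},{"delta_pos":[0,0,-0.074],"roll":0,"hand":0.065},{"delta_pos":[0,0,-0.074],"roll":0,"hand":0.065},{"delta_pos":[0,0,-0.06],"roll":0,"hand":0.065},{"delta_pos":[0,0,-0.03],"roll":0,"hand":0.065},{"delta_pos":[0,0,0.01],"roll":0,"hand":0.065},{"delta_pos":[0,0,0.05],"roll":0,"hand":0.065},{"delta_pos":[0,0,0.1],"roll":0,"hand":0.065},{"delta_pos":[0,0,0.1],"roll":0,"hand":0.065}]'
python3 - <<'E'
from h import *
st(); cv2.imwrite("pics/w3.png",capture("scene"))
show("tin1_center",35.5,["scene"]); capture("wrist"); show("tin1_center",35.5,["wrist"]); 
E
```

```text
clock: 11.17
tool_pos: [381.0, -234.7, 178.2]
eef_rot: [3.141, -0.001, 0.134]
contact_force: [0.3, -0.4, -1.9]
grip_width: 50.2
gripper_force: 3.0
clock: 12.42
tool_pos: [382.9, -236.4, 285.9]
eef_rot: [3.135, -0.008, 0.135]
contact_force: [0.9, -0.7, -0.5]
grip_width: 64.6
gripper_force: 0.0
12.42 [ 382.9 -236.4  285.9] [ 3.135 -0.008  0.135] F [ 0.9 -0.7 -0.5] w 64.6 0.0
tin1_center scene [234. 174.] 0.71 [ 382 -230   36]
tin1_center wrist [195. 272.] 0.58 [ 379 -231   36]
```

View pics/w3.png

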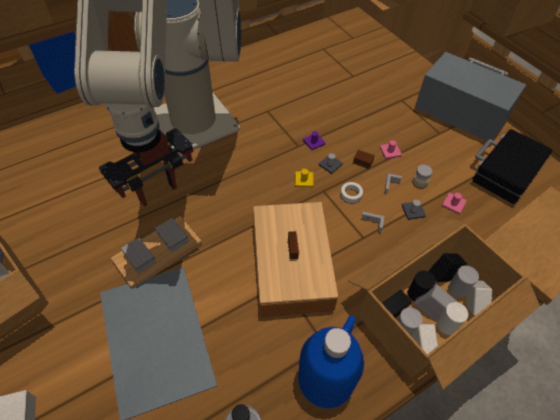

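Both tins sit on the plank, at (138,252) and (172,234). Now the lid.

```bash
python3 -m pendant '[{"delta_pos":[0.02,0.02,0],"roll":-0.5,"hand":0.065},{"delta_pos":[0.209,0.2223,0],"roll":-5.77,"hand":0.06},{"delta_pos":[0.209,0.2223,0],"roll":-5.77,"hand":0.06},{"delta_pos":[0.209,0.2223,0],"roll":-5.77,"hand":0.06},{"delta_pos":[0.209,0.2223,0],"roll":-5.77,"hand":0.06},{"delta_pos":[0.209,0.2223,0],"roll":-5.77,"hand":0.06},{"delta_pos":[0.209,0.2223,0],"roll":-5.77,"hand":0.06},{"delta_pos":[0.209,0.2223,0],"roll":-5.77,"hand":0.06},{"delta_pos":[0.209,0.2223,0],"roll":-5.77,"hand":0.06},{"delta_pos":[0.209,0.2223,0],"roll":-5.77,"hand":0.06},{"delta_pos":[0.209,0.2223,0],"roll":-5.77,"hand":0.06}]'
python3 - <<'E'
from h import *
i=camera_info("wrist");im=capture("wrist");st()
cv2.imwrite("pics/w4.png",im); show("lid_handle",88,["wrist"])
print(proj("wrist",(589.8,-12.7,88),i))
E
python3 -m pendant '[{"delta_pos":[0,0,-0.03],"roll":0,"hand":0.06},{"delta_pos":[0,0,-0.065],"roll":0,"hand":0.06},{"delta_pos":[0,0,-0.095],"roll":0,"hand":0.06},{"delta_pos":[0,0,-0.113],"roll":0,"hand":0.06},{"delta_pos":[0,0,-0.1225],"roll":0,"hand":0.06},{"delta_pos":[0,0,-0.1225],"roll":0,"hand":0.06},{"delta_pos":[0,0,-0.1225],"roll":0,"hand":0.01},{"delta_pos":[0,0,-0.1225],"roll":0,"hand":0.01},{"delta_pos":[0,0,-0.1225],"roll":0,"hand":0.01},{"delta_pos":[0,0,-0.1225],"roll":0,"hand":0.01},{"delta_pos":[0,0,-0.1225],"roll":0,"hand":0.01},{"delta_pos":[0,0,-0.1225],"roll":0,"hand":0.01},{"delta_pos":[0,0,-0.1225],"roll":0,"hand":0.01},{"delta_pos":[0,0,-0.115],"roll":0,"hand":0.01},{"delta_pos":[0,0,-0.105],"roll":0,"hand":0.01}]' 55
```

```text
clock: 13.53
tool_pos: [588.3, -12.7, 277.0]
eef_rot: [3.139, 0.004, -0.468]
contact_force: [0.3, -0.6, 0.3]
grip_width: 59.8
gripper_force: 0.0
13.58 [588.2 -13.3 277.6] [ 3.14   0.004 -0.47 ] F [-0.2 -0.9 -0.1] w 59.7 0.0
lid_handle wrist [214. 275.] 0.6 [585 -11  88]
(np.float64(207.51767464065404), np.float64(274.72780756506046))
clock: 14.88
tool_pos: [588.8, -12.6, 174.1]
eef_rot: [3.14, 0.003, -0.469]
contact_force: [-0.1, 0.7, -3.7]
grip_width: 19.5
gripper_force: 55.0
```

```bash
python3 -m pendant '[{"delta_pos":[0,0,0.02],"roll":0,"hand":0.01},{"delta_pos":[-0.008,0,0.04],"roll":0,"hand":0.01},{"delta_pos":[-0.02,-0.015,0.05],"roll":0.2,"hand":0.01},{"delta_pos":[-0.033,-0.04,0.05],"roll":0.4,"hand":0.01},{"delta_pos":[-0.045,-0.07,0.05],"roll":0.6,"hand":0.01},{"delta_pos":[-0.053,-0.1,0.05],"roll":0.9,"hand":0.01},{"delta_pos":[-0.057,-0.13,0.05],"roll":1.2,"hand":0.01},{"delta_pos":[-0.057,-0.16,0.05],"roll":1.5,"hand":0.01},{"delta_pos":[-0.055,-0.19,0.05],"roll":1.8,"hand":0.01},{"delta_pos":[-0.05,-0.22,0.05],"roll":2.1,"hand":0.01},{"delta_pos":[-0.043,-0.25,0.05],"roll":2.3,"hand":0.01},{"delta_pos":[-0.033,-0.28,0.05],"roll":2.5,"hand":0.01},{"delta_pos":[-0.022,-0.31,0.05],"roll":2.6,"hand":0.01},{"delta_pos":[-0.012,-0.335,0.05],"roll":2.62,"hand":0.01},{"delta_pos":[-0.004,-0.353,0.04],"roll":2.62,"hand":0.01},{"delta_pos":[-0.0027,-0.36,0.025],"roll":2.62,"hand":0.01},{"delta_pos":[-0.0027,-0.36,0],"roll":2.62,"hand":0.01},{"delta_pos":[-0.0027,-0.36,-0.03],"roll":2.62,"hand":0.01},{"delta_pos":[-0.0027,-0.36,-0.05],"roll":2.62,"hand":0.01},{"delta_pos":[-0.0027,-0.36,-0.06],"roll":2.62,"hand":0.01}]'
python3 - <<'E'
from h import *
st()
E
python3 -m pendant '[{"delta_pos":[0,0,-0.009],"roll":0,"hand":0.01},{"delta_pos":[0,0,-0.015],"roll":0,"hand":0.01},{"delta_pos":[0,0,-0.018],"roll":0,"hand":0.01},{"delta_pos":[0,0,-0.018],"roll":0,"hand":0.01},{"delta_pos":[0,0,-0.018],"roll":0,"hand":0.01}]'
```

```text
clock: 16.55
tool_pos: [584.8, -370.8, 110.7]
eef_rot: [-3.139, 0.006, -0.195]
contact_force: [-0.6, 0.7, -2.1]
grip_width: 19.5
gripper_force: 55.0
16.55 [ 584.8 -370.8  110.7] [-3.139  0.006 -0.195] F [-0.6  0.7 -2.1] w 19.5 55.0
clock: 16.97
tool_pos: [587.6, -373.0, 97.7]
eef_rot: [3.141, -0.002, -0.195]
contact_force: [-0.4, 1.5, -2.6]
grip_width: 20.0
gripper_force: 55.0
```

```bash
python3 -m pendant '[{"delta_pos":[0,0,-0.001],"roll":0,"hand":0.01},{"delta_pos":[0,0,-0.002],"roll":0,"hand":0.01},{"delta_pos":[0,0,-0.002],"roll":0,"hand":0.05},{"delta_pos":[0,0,-0.002],"roll":0,"hand":0.05},{"delta_pos":[0,0,-0.002],"roll":0,"hand":0.05},{"delta_pos":[0,0,-0.002],"roll":0,"hand":0.05},{"delta_pos":[0,0,0.02],"roll":0,"hand":0.05},{"delta_pos":[0,0,0.06],"roll":0,"hand":0.05},{"delta_pos":[0,0,0.1],"roll":0,"hand":0.05},{"delta_pos":[0,0,0.14],"roll":0,"hand":0.05},{"delta_pos":[0,0,0.18],"roll":0,"hand":0.05},{"delta_pos":[0,0,0.22],"roll":0,"hand":0.05},{"delta_pos":[0,0,0.23],"roll":0,"hand":0.05},{"delta_pos":[0,0,0.23],"roll":0,"hand":0.05}]'
python3 - <<'E'
from h import *
st(); capture("wrist"); show("lid_handle",27,["wrist"]);show("sheet_top",4,["wrist"])
cv2.imwrite("pics/s4.png",capture("scene"))
E
```

```text
clock: 18.13
tool_pos: [588.5, -373.7, 331.5]
eef_rot: [3.138, -0.008, -0.195]
contact_force: [0.2, -0.7, -0.1]
grip_width: 50.2
gripper_force: 0.0
18.13 [ 588.5 -373.7  331.5] [ 3.138 -0.008 -0.195] F [ 0.2 -0.7 -0.1] w 50.2 0.0
lid_handle wrist [188. 274.] 0.82 [ 580 -369   27]
```

View pics/s4.png

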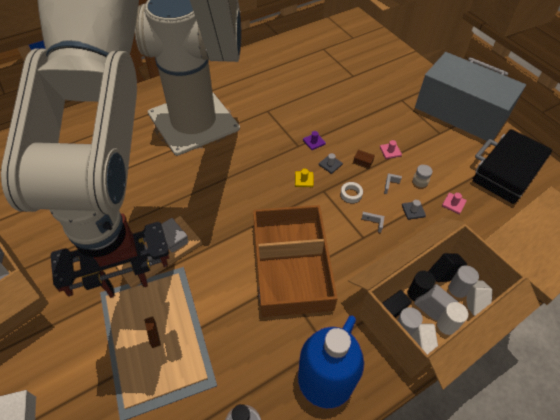

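The lid lies on the panel at (155,335). The crate is open with the partition at (290,249): the larger compartment is the lower one (+x, yaw −27°), the smaller the upper one. Next: a wrist view of the parts.

```bash
python3 -m pendant '[{"delta_pos":[-0.005,0.02,0.02],"roll":0.5,"hand":0.05},{"delta_pos":[-0.087,0.543,0.093],"roll":16.87,"hand":0.05},{"delta_pos":[-0.087,0.543,0.093],"roll":16.87,"hand":0.05},{"delta_pos":[-0.087,0.543,0.093],"roll":16.87,"hand":0.05},{"delta_pos":[-0.087,0.543,0.093],"roll":16.87,"hand":0.05},{"delta_pos":[-0.087,0.543,0.093],"roll":16.87,"hand":0.05},{"delta_pos":[-0.087,0.543,0.093],"roll":16.87,"hand":0.05},{"delta_pos":[-0.087,0.543,0.093],"roll":16.87,"hand":0.05},{"delta_pos":[-0.087,0.543,0.093],"roll":16.87,"hand":0.05},{"delta_pos":[-0.087,0.543,0.093],"roll":16.87,"hand":0.05},{"delta_pos":[-0.087,0.543,0.093],"roll":16.87,"hand":0.05},{"delta_pos":[-0.087,0.543,0.093],"roll":16.87,"hand":0.05},{"delta_pos":[-0.087,0.543,0.093],"roll":16.87,"hand":0.05},{"delta_pos":[-0.087,0.543,0.093],"roll":16.87,"hand":0.05},{"delta_pos":[-0.087,0.543,0.093],"roll":16.87,"hand":0.05},{"delta_pos":[-0.087,0.543,0.093],"roll":16.87,"hand":0.05},{"delta_pos":[-0.087,0.543,0.093],"roll":16.87,"hand":0.05},{"delta_pos":[-0.087,0.543,0.093],"roll":16.87,"hand":0.05},{"delta_pos":[-0.087,0.543,0.093],"roll":16.87,"hand":0.05},{"delta_pos":[-0.087,0.543,0.093],"roll":16.87,"hand":0.05}]'
python3 - <<'E'
from h import *
st(); cv2.imwrite("pics/w5.png",cv2.resize(capture("wrist"),(800,600),interpolation=cv2.INTER_CUBIC))
E
```

```text
clock: 20.0
tool_pos: [500.2, 169.3, 419.2]
eef_rot: [-3.141, 0.0, 1.569]
contact_force: [0.3, -0.5, -0.5]
grip_width: 50.5
gripper_force: 0.0
20.0 [500.2 169.3 419.2] [-3.141  0.     1.569] F [ 0.3 -0.5 -0.5] w 50.5 0.0
```

View pics/w5.png

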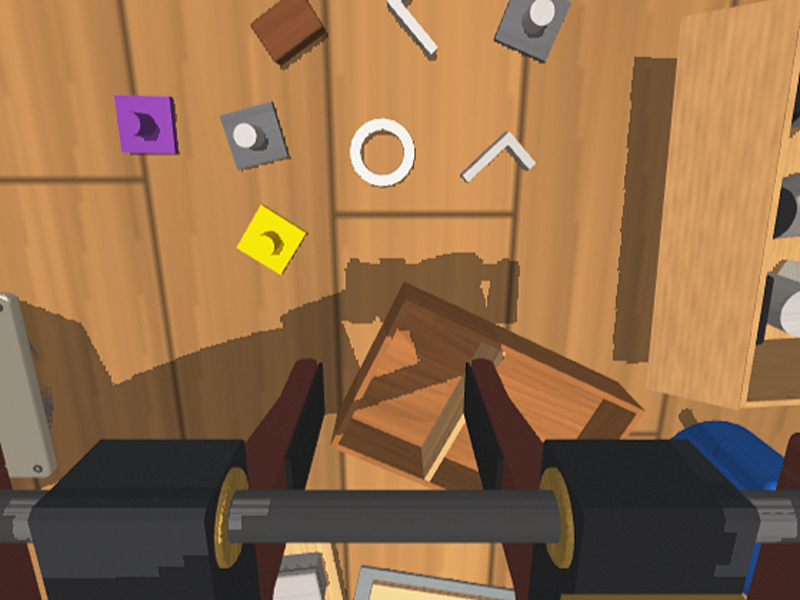

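Wrist view (at 1.43x scale): foot 1 post at (245,135), bracket B corner at (510,131) with leg ends (463,180) and (533,167), foot 2 post at (541,10), bracket A at (410,25) cut off at the top, and the crate rim corner at (406,284).

```bash
python3 - <<'E'
from h import *
k=1.42857
g=lambda c,r,z: np.round(plane("wrist",(r/k,c/k),z)[:2],1)
C=[g(406,284,65),g(644,408,65),g(332,443,65)]
print("rim",C,np.linalg.norm(C[1]-C[0]),np.linalg.norm(C[2]-C[0]),"centre",(C[1]+C[2])/2)
for p in ((1,0),): d=C[1]-C[0];print(np.degrees(np.arctan2(d[1],d[0])))
print("foot1",g(245,135,38),"foot2",g(541,10,38))
o,a,b=g(510,131.5,22),g(463,180,22),g(533,166,22)
print("brB",o,a,b,np.linalg.norm(a-o),np.linalg.norm(b-o),np.degrees(np.arctan2(*(a-o)[::-1])),np.degrees(np.arctan2(*(b-o)[::-1])))
e,f=g(433,55,22),g(391,2,22);print("brA",e,f,np.degrees(np.arctan2(*(e-f)[::-1])))
print("plate1",[g(*q,8) for q in((221,116),(275,102),(289,156),(238,169))])
E
```

```text
rim [array([512.2, 133.5]), array([743.9,   8.5]), array([439.5, -30. ])] 263.26771545330047 178.93445727416508 centre [591.7  -10.75]
-28.346449696914906
foot1 [371.3 261.3] foot2 [621.9 357.7]
brB [606.3 264.2] [565.5 221.6] [629.5 234.1] 58.986439119512845 38.003289331319756 -133.76359239714384 -52.37625402108515
brA [535.5 327. ] [499.3 367.6] -48.278986258854445
plate1 [array([342.3, 278.6]), array([392.9, 290.5]), array([402.7, 243.1]), array([353.6, 231.3])]
```

```bash
python3 -m pendant '[{"delta_pos":[0.03,0.02,-0.02],"roll":-1,"hand":0.045},{"delta_pos":[0.06,0.045,-0.04],"roll":-2,"hand":0.045},{"delta_pos":[0.09,0.07,-0.06],"roll":-3.1,"hand":0.045},{"delta_pos":[0.092,0.073,-0.1],"roll":-4.2,"hand":0.045},{"delta_pos":[0.092,0.073,-0.14],"roll":-5.3,"hand":0.045},{"delta_pos":[0.092,0.073,-0.18],"roll":-6.4,"hand":0.045},{"delta_pos":[0.092,0.073,-0.22],"roll":-7.5,"hand":0.045},{"delta_pos":[0.092,0.073,-0.255],"roll":-7.5,"hand":0.045},{"delta_pos":[0.092,0.073,-0.285],"roll":-7.5,"hand":0.045},{"delta_pos":[0.092,0.073,-0.31],"roll":-7.5,"hand":0.045},{"delta_pos":[0.092,0.073,-0.327],"roll":-7.5,"hand":0.045},{"delta_pos":[0.092,0.073,-0.335],"roll":-7.5,"hand":0.045},{"delta_pos":[0.092,0.073,-0.337],"roll":-7.5,"hand":0.045},{"delta_pos":[0.092,0.073,-0.337],"roll":-7.5,"hand":0},{"delta_pos":[0.092,0.073,-0.337],"roll":-7.5,"hand":0},{"delta_pos":[0.092,0.073,-0.337],"roll":-7.5,"hand":0},{"delta_pos":[0.092,0.073,-0.337],"roll":-7.5,"hand":0},{"delta_pos":[0.092,0.073,-0.337],"roll":-7.5,"hand":0},{"delta_pos":[0.092,0.073,-0.337],"roll":-7.5,"hand":0}]' 30
```

```text
clock: 21.63
tool_pos: [592.3, 243.5, 83.4]
eef_rot: [3.141, -0.001, 0.786]
contact_force: [-1.1, 0.4, 0.5]
grip_width: 8.7
gripper_force: 0.4
```

```bash
python3 -m pendant '[{"delta_pos":[0,0,0],"roll":0,"hand":0},{"delta_pos":[0,0,0],"roll":0,"hand":0},{"delta_pos":[0,0,0.02],"roll":0,"hand":0},{"delta_pos":[0,0,0.05],"roll":0,"hand":0},{"delta_pos":[0,0,0.09],"roll":0,"hand":0},{"delta_pos":[0,-0.01,0.12],"roll":-0.5,"hand":0},{"delta_pos":[0.01,-0.035,0.13],"roll":-1.5,"hand":0},{"delta_pos":[0.02,-0.06,0.13],"roll":-2.6,"hand":0},{"delta_pos":[0.03,-0.085,0.13],"roll":-3.7,"hand":0},{"delta_pos":[0.04,-0.11,0.13],"roll":-4.8,"hand":0},{"delta_pos":[0.05,-0.135,0.13],"roll":-5.9,"hand":0},{"delta_pos":[0.06,-0.16,0.13],"roll":-7,"hand":0},{"delta_pos":[0.064,-0.185,0.13],"roll":-8.1,"hand":0},{"delta_pos":[0.064,-0.205,0.13],"roll":-9.2,"hand":0},{"delta_pos":[0.064,-0.225,0.13],"roll":-10.3,"hand":0},{"delta_pos":[0.064,-0.235,0.13],"roll":-11.3,"hand":0},{"delta_pos":[0.064,-0.2384,0.13],"roll":-12,"hand":0},{"delta_pos":[0.064,-0.2384,0.13],"roll":-12,"hand":0}]'
python3 - <<'E'
from h import *
st();cv2.imwrite("pics/x.png",capture("wrist"))
E
python3 -m pendant '[{"delta_pos":[0,0,-0.03],"roll":0,"hand":0},{"delta_pos":[0,0,-0.065],"roll":0,"hand":0},{"delta_pos":[0,0,-0.095],"roll":0,"hand":0},{"delta_pos":[0,0,-0.113],"roll":0,"hand":0},{"delta_pos":[0,0,-0.12],"roll":0,"hand":0},{"delta_pos":[0,0,-0.122],"roll":0,"hand":0},{"delta_pos":[0,0,-0.122],"roll":0,"hand":0},{"delta_pos":[0,0,-0.122],"roll":0,"hand":0.022},{"delta_pos":[0,0,-0.122],"roll":0,"hand":0.022},{"delta_pos":[0,0,-0.122],"roll":0,"hand":0.022},{"delta_pos":[0,0,-0.1],"roll":0,"hand":0.022},{"delta_pos":[0,0,-0.06],"roll":0,"hand":0.022},{"delta_pos":[0,0,-0.02],"roll":0,"hand":0.022},{"delta_pos":[0,0,0.02],"roll":0,"hand":0.022}]'
python3 - <<'E'
from h import *
st();cv2.imwrite("pics/w6.png",np.hstack([cv2.resize(cv2.imread("pics/x.png"),(400,300)),cv2.resize(capture("wrist"),(400,300))]))
E
```

```text
clock: 23.13
tool_pos: [655.8, 3.6, 212.4]
eef_rot: [3.141, 0.0, -0.475]
contact_force: [-0.0, 0.7, -1.6]
grip_width: 7.6
gripper_force: 30.0
23.13 [655.8   3.6 212.4] [ 3.141  0.    -0.475] F [-0.   0.7 -1.6] w 7.6 30.0
clock: 24.35
tool_pos: [655.8, 4.8, 234.6]
eef_rot: [3.142, 0.0, -0.47]
contact_force: [1.6, 0.4, -0.2]
grip_width: 22.1
gripper_force: 0.0
24.35 [655.8   4.8 234.6] [ 3.142  0.    -0.47 ] F [ 1.6  0.4 -0.2] w 22.1 0.0
```

View pics/w6.png

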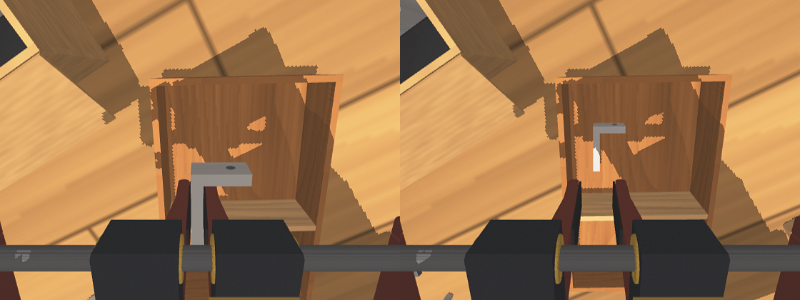

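The bracket lies flat in the larger compartment. Next, hover over bracket A and measure it by segmentation.

```bash
python3 -m pendant '[{"delta_pos":[-0.01,0.02,0.017],"roll":1,"hand":0.045},{"delta_pos":[-0.03,0.06,0.017],"roll":2.1,"hand":0.045},{"delta_pos":[-0.142,0.346,0.017],"roll":13,"hand":0.045},{"delta_pos":[-0.142,0.346,0.017],"roll":13,"hand":0.045},{"delta_pos":[-0.142,0.346,0.017],"roll":13,"hand":0.045},{"delta_pos":[-0.142,0.346,0.017],"roll":13,"hand":0.045},{"delta_pos":[-0.142,0.346,0.017],"roll":13,"hand":0.045},{"delta_pos":[-0.142,0.346,0.017],"roll":13,"hand":0.045},{"delta_pos":[-0.142,0.346,0.017],"roll":13,"hand":0.045},{"delta_pos":[-0.142,0.346,0.017],"roll":13,"hand":0.045},{"delta_pos":[-0.142,0.346,0.017],"roll":13,"hand":0.045},{"delta_pos":[-0.142,0.346,0.017],"roll":13,"hand":0.045},{"delta_pos":[-0.142,0.346,0.017],"roll":13,"hand":0.045}]'
python3 -m pendant '[{"delta_pos":[0,0,0],"roll":13.5,"hand":0.045},{"delta_pos":[0,0,0],"roll":13.5,"hand":0.045},{"delta_pos":[0,0,0],"roll":13.5,"hand":0.045},{"delta_pos":[0,0,0],"roll":13.5,"hand":0.045},{"delta_pos":[0,0,0],"roll":13.5,"hand":0.045},{"delta_pos":[0,0,0],"roll":13.5,"hand":0.045},{"delta_pos":[0,0,0],"roll":13.5,"hand":0.045},{"delta_pos":[0,0,0],"roll":13.5,"hand":0.045},{"delta_pos":[0,0,0],"roll":13.5,"hand":0.045},{"delta_pos":[0,0,0],"roll":13.5,"hand":0.045},{"delta_pos":[0,0,0],"roll":13.5,"hand":0.045},{"delta_pos":[0,0,0],"roll":13.5,"hand":0.045},{"delta_pos":[0,0,0],"roll":13.5,"hand":0.045},{"delta_pos":[0,0,0],"roll":13.5,"hand":0.045}]'
cat >> h.py <<'E'
def blobs(z,smax=60,vmin=90,amin=150,rmax=290,save=None):
    im=capture("wrist"); i=camera_info("wrist"); hsv=cv2.cvtColor(im,cv2.COLOR_BGR2HSV)
    m=((hsv[...,1]<smax)&(hsv[...,2]>vmin)).astype(np.uint8); m[rmax:]=0
    if save: cv2.imwrite(save,im)
    for c in cv2.findContours(m,cv2.RETR_EXTERNAL,cv2.CHAIN_APPROX_NONE)[0]:
        if cv2.contourArea(c)<amin: continue
        p=cv2.approxPolyDP(c,4,True)[:,0]
        print("area",cv2.contourArea(c),"px",p.mean(0).round(),"world",[plane("wrist",(q[1],q[0]),z,i)[:2].round().astype(int).tolist() for q in p])
E
python3 - <<'E'
from h import *
st(); blobs(22,save="pics/w7.png")
E
```

```text
clock: 25.48
tool_pos: [514.0, 351.0, 250.0]
eef_rot: [3.141, -0.001, 0.889]
contact_force: [0.1, -1.0, -0.1]
grip_width: 45.0
gripper_force: 0.0
clock: 26.65
tool_pos: [514.6, 350.0, 249.9]
eef_rot: [3.141, 0.0, 2.299]
contact_force: [-0.8, 0.4, -0.0]
grip_width: 45.0
gripper_force: 0.0
26.65 [514.6 350.  249.9] [3.141 0.    2.299] F [-0.8  0.4 -0. ] w 45.0 0.0
area 1379.0 px [362. 259.] world [[603, 389], [597, 376], [608, 364], [607, 355], [624, 347], [616, 342], [631, 337], [641, 349], [645, 372]]
area 2791.5 px [184. 256.] world [[466, 272], [461, 241], [472, 225], [497, 219], [513, 229], [516, 241], [506, 277], [484, 284]]
area 847.5 px [289. 188.] world [[519, 395], [494, 371], [533, 328], [538, 333], [506, 368], [528, 388]]
area 2793.5 px [ 94. 161.] world [[346, 284], [357, 240], [403, 251], [391, 296]]
area 2564.0 px [377. 148.] world [[529, 449], [529, 436], [531, 440], [535, 428], [550, 421], [572, 426], [585, 445], [579, 461], [563, 469]]
```

View pics/w7.png

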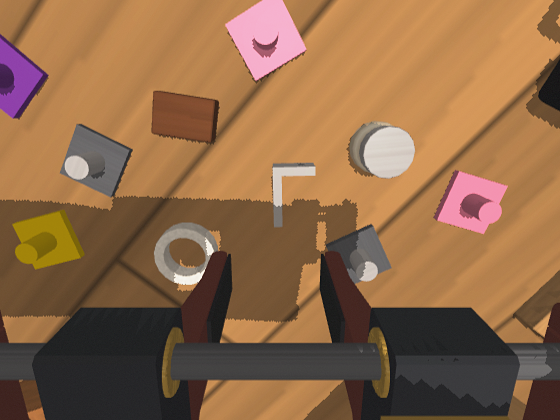

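Bracket A is at (290,190), with its outer corner at world (494,371). Foot 1 is at (95,160) and foot 2 at (360,255).

```bash
python3 -m pendant '[{"delta_pos":[0,0.0035,-0.03],"roll":0,"hand":0.045},{"delta_pos":[0,0.0035,-0.07],"roll":0,"hand":0.045},{"delta_pos":[0,0.0035,-0.105],"roll":0,"hand":0.045},{"delta_pos":[0,0.0035,-0.135],"roll":0,"hand":0.045},{"delta_pos":[0,0.0035,-0.155],"roll":0,"hand":0.045},{"delta_pos":[0,0.0035,-0.165],"roll":0,"hand":0.045},{"delta_pos":[0,0.0035,-0.167],"roll":0,"hand":0.045},{"delta_pos":[0,0.0035,-0.167],"roll":0,"hand":0},{"delta_pos":[0,0.0035,-0.167],"roll":0,"hand":0},{"delta_pos":[0,0.0035,-0.167],"roll":0,"hand":0},{"delta_pos":[0,0.0035,-0.167],"roll":0,"hand":0},{"delta_pos":[0,0.0035,-0.167],"roll":0,"hand":0},{"delta_pos":[0,0.0035,-0.167],"roll":0,"hand":0},{"delta_pos":[0,0.0035,-0.167],"roll":0,"hand":0},{"delta_pos":[0,0.0035,-0.167],"roll":0,"hand":0},{"delta_pos":[0,0.0035,-0.14],"roll":0,"hand":0},{"delta_pos":[0,0.0035,-0.1],"roll":0,"hand":0},{"delta_pos":[0,0.0035,-0.06],"roll":0,"hand":0},{"delta_pos":[0,0.0035,-0.037],"roll":0,"hand":0},{"delta_pos":[0,0.0035,-0.037],"roll":0,"hand":0}]' 30
```

```text
clock: 28.37
tool_pos: [516.3, 355.9, 218.4]
eef_rot: [3.132, 0.001, 2.305]
contact_force: [2.1, 0.6, -0.4]
grip_width: 7.7
gripper_force: 30.0
```

```bash
python3 -m pendant '[{"delta_pos":[0.005,-0.02,0],"roll":0.2,"hand":0},{"delta_pos":[0.013,-0.055,0],"roll":0.5,"hand":0},{"delta_pos":[0.021,-0.09,0],"roll":0.8,"hand":0},{"delta_pos":[0.029,-0.125,0],"roll":1.1,"hand":0},{"delta_pos":[0.038,-0.16,0],"roll":1.4,"hand":0},{"delta_pos":[0.046,-0.195,0],"roll":1.7,"hand":0},{"delta_pos":[0.054,-0.23,0],"roll":2,"hand":0},{"delta_pos":[0.062,-0.265,0],"roll":2.3,"hand":0},{"delta_pos":[0.07,-0.3,0],"roll":2.6,"hand":0},{"delta_pos":[0.079,-0.335,0],"roll":2.9,"hand":0},{"delta_pos":[0.087,-0.37,0],"roll":3.2,"hand":0},{"delta_pos":[0.095,-0.405,0],"roll":3.5,"hand":0},{"delta_pos":[0.1,-0.423,0],"roll":3.5,"hand":0},{"delta_pos":[0.101,-0.4297,0],"roll":3.5,"hand":0},{"delta_pos":[0.101,-0.4297,0],"roll":3.5,"hand":0},{"delta_pos":[0.101,-0.4297,0],"roll":3.5,"hand":0}]'
python3 -m pendant '[{"delta_pos":[0,0,-0.03],"roll":0,"hand":0},{"delta_pos":[0,0,-0.065],"roll":0,"hand":0},{"delta_pos":[0,0,-0.095],"roll":0,"hand":0},{"delta_pos":[0,0,-0.113],"roll":0,"hand":0},{"delta_pos":[0,0,-0.12],"roll":0,"hand":0},{"delta_pos":[0,0,-0.122],"roll":0,"hand":0},{"delta_pos":[0,0,-0.122],"roll":0,"hand":0},{"delta_pos":[0,0,-0.122],"roll":0,"hand":0.022},{"delta_pos":[0,0,-0.122],"roll":0,"hand":0.022},{"delta_pos":[0,0,-0.122],"roll":0,"hand":0.022},{"delta_pos":[0,0,-0.1],"roll":0,"hand":0.022},{"delta_pos":[0,0,-0.06],"roll":0,"hand":0.022},{"delta_pos":[0,0,-0.02],"roll":0,"hand":0.022},{"delta_pos":[0,0,0.02],"roll":0,"hand":0.022}]'
python3 - <<'E'
from h import *
st();cv2.imwrite("pics/x8.png",capture("scene"))
E
```

```text
clock: 29.7
tool_pos: [614.3, -74.7, 211.8]
eef_rot: [-3.141, -0.002, 2.671]
contact_force: [0.6, 0.8, -1.7]
grip_width: 7.6
gripper_force: 30.0
clock: 30.87
tool_pos: [614.8, -75.3, 234.6]
eef_rot: [-3.142, -0.0, 2.671]
contact_force: [0.7, 0.7, 0.1]
grip_width: 22.1
gripper_force: 0.0
30.87 [614.8 -75.3 234.6] [-3.142 -0.     2.671] F [0.7 0.7 0.1] w 22.1 0.0
```

```bash
python3 -m pendant '[{"delta_pos":[-0.015,0.02,0.01],"roll":-0.8,"hand":0.04},{"delta_pos":[-0.2437,0.3366,0.02],"roll":-8.17,"hand":0.04},{"delta_pos":[-0.2437,0.3366,0.02],"roll":-8.17,"hand":0.04},{"delta_pos":[-0.2437,0.3366,0.02],"roll":-8.17,"hand":0.04},{"delta_pos":[-0.2437,0.3366,0.02],"roll":-8.17,"hand":0.04},{"delta_pos":[-0.2437,0.3366,0.02],"roll":-8.17,"hand":0.04},{"delta_pos":[-0.2437,0.3366,0.02],"roll":-8.17,"hand":0.04},{"delta_pos":[-0.2437,0.3366,0.02],"roll":-8.17,"hand":0.04},{"delta_pos":[-0.2437,0.3366,0.02],"roll":-8.17,"hand":0.04},{"delta_pos":[-0.2437,0.3366,0.02],"roll":-8.17,"hand":0.04},{"delta_pos":[-0.2437,0.3366,0.02],"roll":-8.17,"hand":0.04},{"delta_pos":[-0.2437,0.3366,0.02],"roll":-8.17,"hand":0.04},{"delta_pos":[-0.2437,0.3366,0.02],"roll":-8.17,"hand":0.04},{"delta_pos":[-0.2437,0.3366,0.02],"roll":-8.17,"hand":0.04},{"delta_pos":[-0.2437,0.3366,0.02],"roll":-8.17,"hand":0.04}]'
python3 - <<'E'
from h import *
st(); blobs(38,vmin=90,save="pics/w9a.png"); im=cv2.imread("pics/w9a.png")
cv2.imwrite("pics/w9.png",np.hstack([cv2.resize(im,(400,300)),cv2.resize(cv2.imread("pics/x8.png")[170:350,200:440],(400,300))]))
E
```

```text
clock: 32.17
tool_pos: [372.0, 260.6, 252.8]
eef_rot: [3.141, -0.0, 1.814]
contact_force: [0.2, -0.1, 0.9]
grip_width: 39.6
gripper_force: 0.0
32.17 [372.  260.6 252.8] [ 3.141 -0.     1.814] F [ 0.2 -0.1  0.9] w 39.6 0.0
area 3062.0 px [387. 234.] world [[468, 281], [450, 264], [452, 243], [470, 226], [490, 225], [508, 243], [505, 267], [485, 280]]
area 1884.5 px [272. 193.] world [[342, 284], [349, 258], [360, 260], [366, 252], [376, 253], [381, 263], [391, 269], [385, 295]]
area 1143.0 px [551. 165.] world [[583, 379], [569, 342], [610, 325], [603, 341], [592, 345], [590, 351], [598, 347]]
area 1522.0 px [538.  45.] world [[542, 459], [520, 441], [523, 426], [542, 416], [553, 420], [534, 422], [529, 437], [534, 431], [533, 438], [548, 431], [536, 432], [545, 422], [557, 422], [542, 425], [560, 425]]
```

View pics/w9.png

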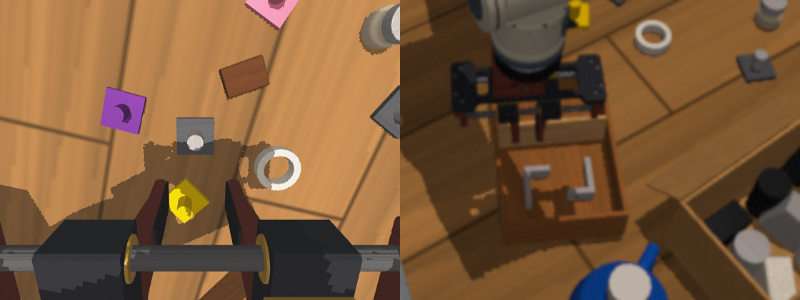

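Both brackets lie in the larger compartment, seen in the right half at (540,180) and (583,180). Foot 1 stands at left (195,130), square to the gripper, and its post matches (371,262).

```bash
python3 -m pendant '[{"delta_pos":[0,0,-0.03],"roll":0,"hand":0.04},{"delta_pos":[0,0,-0.07],"roll":0,"hand":0.04},{"delta_pos":[0,0,-0.105],"roll":0,"hand":0.04},{"delta_pos":[0,0,-0.135],"roll":0,"hand":0.04},{"delta_pos":[0,0,-0.152],"roll":0,"hand":0.04},{"delta_pos":[0,0,-0.159],"roll":0,"hand":0.04},{"delta_pos":[0,0,-0.16],"roll":0,"hand":0.04},{"delta_pos":[0,0,-0.16],"roll":0,"hand":0.01},{"delta_pos":[0,0,-0.16],"roll":0,"hand":0.01},{"delta_pos":[0,0,-0.16],"roll":0,"hand":0.01},{"delta_pos":[0,0,-0.16],"roll":0,"hand":0.01},{"delta_pos":[0,0,-0.16],"roll":0,"hand":0.01},{"delta_pos":[0,0,-0.16],"roll":0,"hand":0.01},{"delta_pos":[0,0,-0.14],"roll":0,"hand":0.01},{"delta_pos":[0,0,-0.1],"roll":0,"hand":0.01},{"delta_pos":[0,0,-0.06],"roll":0,"hand":0.01},{"delta_pos":[0,0,-0.02],"roll":0,"hand":0.01},{"delta_pos":[0,0,-0.02],"roll":0,"hand":0.01}]' 40
```

```text
clock: 33.72
tool_pos: [374.1, 263.2, 239.6]
eef_rot: [3.13, -0.004, 1.816]
contact_force: [1.1, 1.5, -1.1]
grip_width: 19.0
gripper_force: 40.0
```

```bash
python3 -m pendant '[{"delta_pos":[0.013,-0.015,0],"roll":0.5,"hand":0.01},{"delta_pos":[0.033,-0.04,0],"roll":1.5,"hand":0.01},{"delta_pos":[0.054,-0.065,0],"roll":2.5,"hand":0.01},{"delta_pos":[0.075,-0.09,0],"roll":3.5,"hand":0.01},{"delta_pos":[0.096,-0.115,0],"roll":4.5,"hand":0.01},{"delta_pos":[0.117,-0.14,0],"roll":5.5,"hand":0.01},{"delta_pos":[0.137,-0.165,0],"roll":6.5,"hand":0.01},{"delta_pos":[0.154,-0.185,0],"roll":7.5,"hand":0.01},{"delta_pos":[0.165,-0.198,0],"roll":8.17,"hand":0.01},{"delta_pos":[0.169,-0.203,0],"roll":8.17,"hand":0.01},{"delta_pos":[0.169,-0.203,0],"roll":8.17,"hand":0.01},{"delta_pos":[0.169,-0.203,0],"roll":8.17,"hand":0.01}]'
python3 -m pendant '[{"delta_pos":[0,0,-0.03],"roll":0,"hand":0.01},{"delta_pos":[0,0,-0.07],"roll":0,"hand":0.01},{"delta_pos":[0,0,-0.1],"roll":0,"hand":0.01},{"delta_pos":[0,0,-0.12],"roll":0,"hand":0.01},{"delta_pos":[0,0,-0.13],"roll":0,"hand":0.01},{"delta_pos":[0,0,-0.133],"roll":0,"hand":0.01},{"delta_pos":[0,0,-0.133],"roll":0,"hand":0.01},{"delta_pos":[0,0,-0.133],"roll":0,"hand":0.038},{"delta_pos":[0,0,-0.133],"roll":0,"hand":0.038},{"delta_pos":[0,0,-0.133],"roll":0,"hand":0.038},{"delta_pos":[0,0,-0.133],"roll":0,"hand":0.038},{"delta_pos":[0,0,-0.11],"roll":0,"hand":0.038},{"delta_pos":[0,0,-0.07],"roll":0,"hand":0.038},{"delta_pos":[0,0,-0.03],"roll":0,"hand":0.038},{"delta_pos":[0,0,0.01],"roll":0,"hand":0.038}]'
```

```text
clock: 34.72
tool_pos: [539.6, 58.6, 232.2]
eef_rot: [-3.141, -0.001, 2.669]
contact_force: [-0.2, -0.0, -1.0]
grip_width: 19.5
gripper_force: 40.0
clock: 35.97
tool_pos: [539.9, 58.2, 244.4]
eef_rot: [-3.141, -0.001, 2.671]
contact_force: [1.5, 0.2, -0.7]
grip_width: 38.1
gripper_force: 0.0
```

```bash
python3 - <<'E'
from h import *
for z in (60,100,140):
    print(z,[plane("scene",(r,c),z)[:2].round().astype(int).tolist() for c,r in ((371,290),(483,233))],[plane("side",(r,c),z)[:2].round().astype(int).tolist() for c,r in ((131,153),(199,172),(125,270),(58,210))])
st(); im=capture("wrist");cv2.imwrite("pics/w10a.png",im)
show("foot1_post",29,["wrist"])
E
python3 -m pendant '[{"delta_pos":[0.01,0.025,0.01],"roll":0.3,"hand":0.04},{"delta_pos":[0.0812,0.2995,0.02],"roll":1,"hand":0.04},{"delta_pos":[0.0812,0.2995,0.02],"roll":1,"hand":0.04},{"delta_pos":[0.0812,0.2995,0.02],"roll":1,"hand":0.04},{"delta_pos":[0.0812,0.2995,0.02],"roll":1,"hand":0.04},{"delta_pos":[0.0812,0.2995,0.02],"roll":1,"hand":0.04},{"delta_pos":[0.0812,0.2995,0.02],"roll":1,"hand":0.04},{"delta_pos":[0.0812,0.2995,0.02],"roll":1,"hand":0.04},{"delta_pos":[0.0812,0.2995,0.02],"roll":1,"hand":0.04},{"delta_pos":[0.0812,0.2995,0.02],"roll":1,"hand":0.04},{"delta_pos":[0.0812,0.2995,0.02],"roll":1,"hand":0.04},{"delta_pos":[0.0812,0.2995,0.02],"roll":1,"hand":0.04}]'
python3 - <<'E'
from h import *
st(); im=capture("wrist");cv2.imwrite("pics/w10.png",np.hstack([cv2.resize(im,(400,300)),cv2.resize(cv2.imread("pics/w10a.png"),(400,300))]))
blobs(38,amin=300)
E
```

```text
60 [[765, 84], [788, 416]] [[996, 12], [759, 0], [744, 364], [1031, 282]]
100 [[777, 65], [799, 383]] [[957, 45], [731, 34], [716, 380], [990, 301]]
140 [[790, 47], [810, 351]] [[917, 78], [703, 67], [689, 395], [949, 321]]
35.97 [539.9  58.2 244.4] [-3.141e+00 -1.000e-03  2.671e+00] F [ 1.5  0.2 -0.7] w 38.1 0.0
clock: 37.07
tool_pos: [621.1, 356.3, 262.1]
eef_rot: [-3.14, -0.001, 2.775]
contact_force: [-0.0, -1.1, -0.5]
grip_width: 40.1
gripper_force: 0.0
37.07 [621.1 356.3 262.1] [-3.140e+00 -1.000e-03  2.775e+00] F [-0.  -1.1 -0.5] w 40.1 0.0
area 1611.0 px [275. 189.] world [[587, 347], [606, 339], [614, 346], [610, 352], [629, 348], [632, 360], [620, 370], [629, 378], [604, 388]]
area 436.5 px [544.  94.] world [[614, 608], [612, 596], [617, 579], [620, 580], [627, 598], [624, 607]]
area 4008.5 px [109.  99.] world [[466, 247], [485, 228], [506, 230], [521, 249], [519, 273], [504, 286], [482, 283], [467, 264]]
area 2462.0 px [342.  85.] world [[539, 460], [533, 445], [537, 426], [549, 419], [565, 422], [575, 439], [573, 456], [555, 466]]
```

View pics/w10.png

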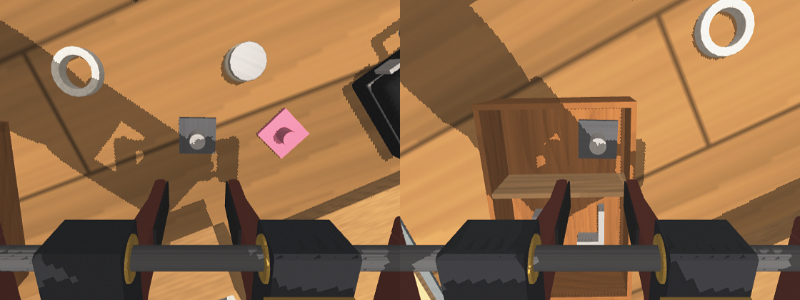

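Foot 1 stands in the smaller compartment (right half, (598,140)). Foot 2 is centred under the gripper (left half, (197,140)); it is the plain steel one, next to the pink look-alike at (283,133).

```bash
python3 -m pendant '[{"delta_pos":[0,0,-0.03],"roll":0,"hand":0.04},{"delta_pos":[0,0,-0.07],"roll":0,"hand":0.04},{"delta_pos":[0,0,-0.11],"roll":0,"hand":0.04},{"delta_pos":[0,0,-0.14],"roll":0,"hand":0.04},{"delta_pos":[0,0,-0.16],"roll":0,"hand":0.04},{"delta_pos":[0,0,-0.169],"roll":0,"hand":0.04},{"delta_pos":[0,0,-0.17],"roll":0,"hand":0.04},{"delta_pos":[0,0,-0.17],"roll":0,"hand":0.01},{"delta_pos":[0,0,-0.17],"roll":0,"hand":0.01},{"delta_pos":[0,0,-0.17],"roll":0,"hand":0.01},{"delta_pos":[0,0,-0.17],"roll":0,"hand":0.01},{"delta_pos":[0,0,-0.17],"roll":0,"hand":0.01},{"delta_pos":[0,0,-0.17],"roll":0,"hand":0.01},{"delta_pos":[0,0,-0.15],"roll":0,"hand":0.01},{"delta_pos":[0,0,-0.11],"roll":0,"hand":0.01},{"delta_pos":[0,0,-0.07],"roll":0,"hand":0.01},{"delta_pos":[0,0,-0.03],"roll":0,"hand":0.01},{"delta_pos":[0,0,-0.03],"roll":0,"hand":0.01}]' 40
```

```text
clock: 38.67
tool_pos: [625.0, 359.9, 242.7]
eef_rot: [3.13, 0.009, 2.776]
contact_force: [1.0, 1.6, -0.4]
grip_width: 18.9
gripper_force: 40.0
```

```bash
python3 -m pendant '[{"delta_pos":[-0.006,-0.02,0],"roll":0,"hand":0.01},{"delta_pos":[-0.016,-0.05,0],"roll":-0.2,"hand":0.01},{"delta_pos":[-0.026,-0.083,0],"roll":-0.4,"hand":0.01},{"delta_pos":[-0.037,-0.116,0],"roll":-0.6,"hand":0.01},{"delta_pos":[-0.047,-0.149,0],"roll":-0.8,"hand":0.01},{"delta_pos":[-0.058,-0.182,0],"roll":-1,"hand":0.01},{"delta_pos":[-0.068,-0.215,0],"roll":-1,"hand":0.01},{"delta_pos":[-0.079,-0.248,0],"roll":-1,"hand":0.01},{"delta_pos":[-0.089,-0.281,0],"roll":-1,"hand":0.01},{"delta_pos":[-0.1,-0.314,0],"roll":-1,"hand":0.01},{"delta_pos":[-0.109,-0.342,0],"roll":-1,"hand":0.01},{"delta_pos":[-0.115,-0.362,0],"roll":-1,"hand":0.01},{"delta_pos":[-0.1176,-0.3707,0],"roll":-1,"hand":0.01},{"delta_pos":[-0.1176,-0.3707,0],"roll":-1,"hand":0.01},{"delta_pos":[-0.1176,-0.3707,0],"roll":-1,"hand":0.01}]'
python3 -m pendant '[{"delta_pos":[0,0,-0.03],"roll":0,"hand":0.01},{"delta_pos":[0,0,-0.07],"roll":0,"hand":0.01},{"delta_pos":[0,0,-0.1],"roll":0,"hand":0.01},{"delta_pos":[0,0,-0.12],"roll":0,"hand":0.01},{"delta_pos":[0,0,-0.13],"roll":0,"hand":0.01},{"delta_pos":[0,0,-0.133],"roll":0,"hand":0.01},{"delta_pos":[0,0,-0.133],"roll":0,"hand":0.01},{"delta_pos":[0,0,-0.133],"roll":0,"hand":0.038},{"delta_pos":[0,0,-0.133],"roll":0,"hand":0.038},{"delta_pos":[0,0,-0.133],"roll":0,"hand":0.038},{"delta_pos":[0,0,-0.133],"roll":0,"hand":0.038},{"delta_pos":[0,0,-0.11],"roll":0,"hand":0.038},{"delta_pos":[0,0,-0.07],"roll":0,"hand":0.038},{"delta_pos":[0,0,-0.03],"roll":0,"hand":0.038},{"delta_pos":[0,0,0.01],"roll":0,"hand":0.038},{"delta_pos":[0,0,0.05],"roll":0,"hand":0.038},{"delta_pos":[0,0,0.09],"roll":0,"hand":0.038}]'
```

```text
clock: 39.92
tool_pos: [504.4, -12.7, 233.0]
eef_rot: [3.141, 0.001, 2.67]
contact_force: [0.0, 0.6, -0.8]
grip_width: 19.0
gripper_force: 40.0
clock: 41.33
tool_pos: [503.5, -12.9, 325.1]
eef_rot: [3.141, 0.001, 2.671]
contact_force: [0.4, 0.5, -0.2]
grip_width: 37.6
gripper_force: 0.0
```

```bash
python3 -m pendant '[{"delta_pos":[0.03,0.001,0.03],"roll":0,"hand":0.05},{"delta_pos":[0.06,0.001,0.06],"roll":0,"hand":0.05},{"delta_pos":[0.086,0.001,0.087],"roll":0,"hand":0.05},{"delta_pos":[0.086,0.001,0.087],"roll":0,"hand":0.05},{"delta_pos":[0.086,0.001,0.087],"roll":0,"hand":0.05},{"delta_pos":[0.086,0.001,0.087],"roll":0,"hand":0.05}]'
python3 - <<'E'
from h import *
st(); im=capture("wrist");cv2.imwrite("pics/w11.png",cv2.resize(im,(800,600),interpolation=cv2.INTER_CUBIC))
E
```

```text
clock: 41.83
tool_pos: [588.9, -11.9, 408.6]
eef_rot: [-3.141, -0.002, 2.671]
contact_force: [0.3, -0.9, -0.2]
grip_width: 49.8
gripper_force: 0.0
41.83 [588.9 -11.9 408.6] [-3.141e+00 -2.000e-03  2.671e+00] F [ 0.3 -0.9 -0.2] w 49.8 0.0
```

View pics/w11.png

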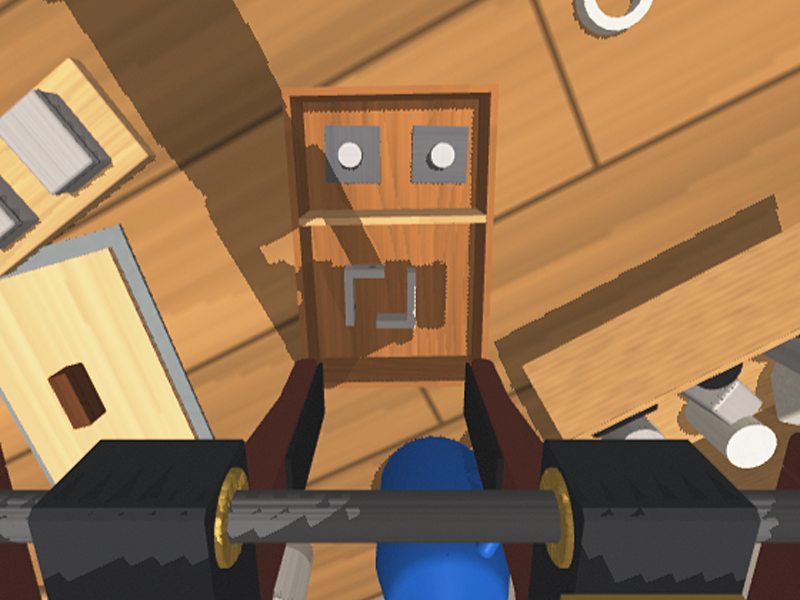

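Both feet are in the smaller compartment at (350,155) and (441,155), the brackets in the larger one at (363,295) and (397,298). The rim corners are visible too.

```bash
python3 - <<'E'
from h import *
k=1/1.42857
rect([(286*k,90*k),(497*k,86*k),(489.5*k,381*k),(301*k,388*k)],65)
rect([(286*k,90*k),(497*k,86*k)],65)
s=capture("scene");show("lid_handle",27,["scene"])
E
python3 -m pendant '[{"delta_pos":[-0.005,-0.02,-0.02],"roll":0.5,"hand":0.05},{"delta_pos":[-0.06,-0.18,-0.11],"roll":2.62,"hand":0.05},{"delta_pos":[-0.06,-0.18,-0.11],"roll":2.62,"hand":0.05},{"delta_pos":[-0.06,-0.18,-0.11],"roll":2.62,"hand":0.05},{"delta_pos":[-0.06,-0.18,-0.11],"roll":2.62,"hand":0.05},{"delta_pos":[-0.06,-0.18,-0.11],"roll":2.62,"hand":0.05},{"delta_pos":[-0.0031,-0.3605,-0.11],"roll":2.62,"hand":0.05},{"delta_pos":[-0.0031,-0.3605,-0.11],"roll":2.62,"hand":0.05},{"delta_pos":[-0.0031,-0.3605,-0.11],"roll":2.62,"hand":0.05},{"delta_pos":[-0.0031,-0.3605,-0.11],"roll":2.62,"hand":0.05},{"delta_pos":[-0.0031,-0.3605,-0.11],"roll":2.62,"hand":0.05},{"delta_pos":[-0.0031,-0.3605,-0.11],"roll":2.62,"hand":0.05},{"delta_pos":[-0.0031,-0.3605,-0.11],"roll":2.62,"hand":0.05},{"delta_pos":[-0.0031,-0.3605,-0.11],"roll":2.62,"hand":0.05}]'
python3 - <<'E'
from h import *
st(); im=capture("wrist"); show("lid_handle",27,["wrist"])
h=cv2.cvtColor(im,cv2.COLOR_BGR2HSV); m=((h[...,2]<110)&(h[...,1]>90)).astype(np.uint8)
m[300:]=0; m[:,:200]=0;m[:,350:]=0
c=max(cv2.findContours(m,0,2)[0],key=cv2.contourArea);b=cv2.boxPoints(cv2.minAreaRect(c));print(b.round());rect(b,35)
E
```

```text
[590.  -12.7] [(257, np.float64(152.6)), (165, np.float64(64.0)), (253, np.float64(154.9)), (176, np.float64(65.4))]
[475.6  43.8] [(165, np.float64(64.0)), (165, np.float64(64.0))]
clock: 43.15
tool_pos: [585.9, -371.3, 298.6]
eef_rot: [3.14, -0.002, 2.945]
contact_force: [0.6, -0.4, 0.0]
grip_width: 49.8
gripper_force: 0.0
43.15 [ 585.9 -371.3  298.6] [ 3.140e+00 -2.000e-03  2.945e+00] F [ 0.6 -0.4  0. ] w 49.8 0.0
lid_handle wrist [184. 271.] 0.67 [ 584 -374   27]
[[264. 155.]
 [284. 155.]
 [284. 218.]
 [264. 218.]]
[ 586.5 -371.8] [(65, np.float64(168.3)), (20, np.float64(78.8)), (65, np.float64(169.2)), (21, np.float64(78.8))]
```

```bash
python3 -m pendant '[{"delta_pos":[0,0,-0.03],"roll":0,"hand":0.05},{"delta_pos":[0,0,-0.07],"roll":0,"hand":0.05},{"delta_pos":[0,0,-0.11],"roll":0,"hand":0.05},{"delta_pos":[0,0,-0.145],"roll":0,"hand":0.05},{"delta_pos":[0,0,-0.175],"roll":0,"hand":0.05},{"delta_pos":[0,0,-0.193],"roll":0,"hand":0.05},{"delta_pos":[0,0,-0.202],"roll":0,"hand":0.05},{"delta_pos":[0,0,-0.203],"roll":0,"hand":0.05},{"delta_pos":[0,0,-0.203],"roll":0,"hand":0.01},{"delta_pos":[0,0,-0.203],"roll":0,"hand":0.01},{"delta_pos":[0,0,-0.203],"roll":0,"hand":0.01},{"delta_pos":[0,0,-0.203],"roll":0,"hand":0.01},{"delta_pos":[0,0,-0.203],"roll":0,"hand":0.01},{"delta_pos":[0,0,-0.203],"roll":0,"hand":0.01},{"delta_pos":[0,0,-0.203],"roll":0,"hand":0.01},{"delta_pos":[0,0,-0.19],"roll":0,"hand":0.01},{"delta_pos":[0,0,-0.16],"roll":0,"hand":0.01},{"delta_pos":[0,0,-0.12],"roll":0,"hand":0.01},{"delta_pos":[0,0,-0.085],"roll":0,"hand":0.01},{"delta_pos":[0,0,-0.085],"roll":0,"hand":0.01}]' 55
python3 - <<'E'
from h import *
st()
E
```

```text
clock: 44.92
tool_pos: [589.7, -374.4, 223.2]
eef_rot: [-3.137, 0.011, 2.945]
contact_force: [1.4, -0.5, -1.9]
grip_width: 19.5
gripper_force: 55.0
44.92 [ 589.7 -374.4  223.2] [-3.137  0.011  2.945] F [ 1.4 -0.5 -1.9] w 19.5 55.0
```

```bash
python3 -m pendant '[{"delta_pos":[-0.008,0.01,0.005],"roll":0,"hand":0.01},{"delta_pos":[-0.02,0.03,0.005],"roll":-0.2,"hand":0.01},{"delta_pos":[-0.033,0.055,0.005],"roll":-0.4,"hand":0.01},{"delta_pos":[-0.043,0.082,0.005],"roll":-0.6,"hand":0.01},{"delta_pos":[-0.05,0.11,0.005],"roll":-0.9,"hand":0.01},{"delta_pos":[-0.055,0.14,0.005],"roll":-1.2,"hand":0.01},{"delta_pos":[-0.057,0.17,0.005],"roll":-1.5,"hand":0.01},{"delta_pos":[-0.057,0.2,0.005],"roll":-1.8,"hand":0.01},{"delta_pos":[-0.053,0.23,0.005],"roll":-2.1,"hand":0.01},{"delta_pos":[-0.046,0.26,0.005],"roll":-2.3,"hand":0.01},{"delta_pos":[-0.035,0.29,0.005],"roll":-2.5,"hand":0.01},{"delta_pos":[-0.022,0.318,0.005],"roll":-2.62,"hand":0.01},{"delta_pos":[-0.009,0.34,0.005],"roll":-2.62,"hand":0.01},{"delta_pos":[0,0.354,0.005],"roll":-2.62,"hand":0.01},{"delta_pos":[0.003,0.3596,0],"roll":-2.62,"hand":0.01},{"delta_pos":[0.003,0.3596,-0.02],"roll":-2.62,"hand":0.01},{"delta_pos":[0.003,0.3596,-0.035],"roll":-2.62,"hand":0.01},{"delta_pos":[0.003,0.3596,-0.045],"roll":-2.62,"hand":0.01},{"delta_pos":[0.003,0.3596,-0.05],"roll":-2.62,"hand":0.01},{"delta_pos":[0.003,0.3596,-0.05],"roll":-2.62,"hand":0.01}]'
python3 -m pendant '[{"delta_pos":[0,0,-0.003],"roll":0,"hand":0.01},{"delta_pos":[0,0,-0.006],"roll":0,"hand":0.01},{"delta_pos":[0,0,-0.007],"roll":0,"hand":0.01},{"delta_pos":[0,0,-0.007],"roll":0,"hand":0.01},{"delta_pos":[0,0,-0.007],"roll":0,"hand":0.01}]'
```

```text
clock: 46.58
tool_pos: [588.9, -13.5, 163.3]
eef_rot: [-3.14, -0.003, 2.67]
contact_force: [0.0, 0.2, -3.2]
grip_width: 20.0
gripper_force: 55.0
clock: 47.0
tool_pos: [590.5, -13.2, 158.9]
eef_rot: [3.141, 0.002, 2.671]
contact_force: [-1.3, -2.2, 5.2]
grip_width: 19.8
gripper_force: 55.0
```

Contact with the rim (+5 N). Release, retreat and check.

```bash
python3 -m pendant '[{"delta_pos":[0,0,0],"roll":0,"hand":0.045},{"delta_pos":[0,0,0],"roll":0,"hand":0.045},{"delta_pos":[0,0,0],"roll":0,"hand":0.045},{"delta_pos":[0,0,0],"roll":0,"hand":0.045},{"delta_pos":[0,0,0.02],"roll":0,"hand":0.045},{"delta_pos":[0,0,0.05],"roll":0,"hand":0.045},{"delta_pos":[0,0,0.09],"roll":0,"hand":0.045},{"delta_pos":[0,0,0.13],"roll":0,"hand":0.045},{"delta_pos":[0,0,0.17],"roll":0,"hand":0.045},{"delta_pos":[0,0,0.21],"roll":0,"hand":0.045},{"delta_pos":[0,0,0.25],"roll":0,"hand":0.045},{"delta_pos":[0,0,0.25],"roll":0,"hand":0.045},{"delta_pos":[0,0,0.25],"roll":0,"hand":0.045}]'
python3 - <<'E'
from h import *
st(); im=capture("wrist");cv2.imwrite("pics/w12.png",cv2.resize(im,(800,600),interpolation=cv2.INTER_CUBIC));show("lid_handle",88,["wrist"])
E
```

```text
clock: 48.08
tool_pos: [590.7, -12.8, 410.5]
eef_rot: [3.139, 0.005, 2.671]
contact_force: [0.3, 0.2, -0.9]
grip_width: 45.4
gripper_force: 0.0
48.08 [590.7 -12.8 410.5] [3.139 0.005 2.671] F [ 0.3  0.2 -0.9] w 45.4 0.0
```

View pics/w12.png

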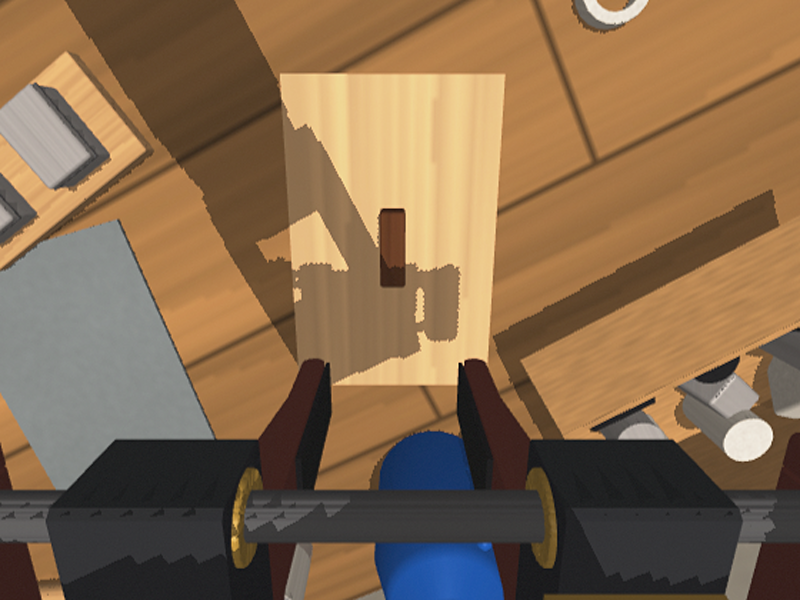

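The lid sits flat and square on the crate, with corners (281,73), (504,73), (488,385) and (300,385). The tins are still on the plank. Handing in.

```bash
python3 - <<'E'
from h import *
k=1/1.42857
rect([(281*k,73*k),(504*k,73*k),(488*k,385*k),(300*k,385*k)],73)
print(hand_in())
E
```

```text
[585.4 -10.5] [(261, np.float64(153.1)), (169, np.float64(63.0)), (261, np.float64(153.5)), (171, np.float64(63.0))]
the job is handed in; nothing more can be done
None
```

I handed the job in at about 48 s of the 210 s allowed; no verdict came back. By my last pictures and readings, both tins are on the plank, both brackets are in the larger compartment and both feet in the smaller one. The lid is flat on the rim, about 5 mm off centre and square, and the jar, offcut and tape roll were not touched.

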